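# Re-roll and reassemble the label-tape station

### The job

Get the label-tape station ready for food prep: lift the spent cardboard core off the turntable's spindle and lay it in the scrap tray, then slide every tape roll off the peg board and stack them all flat on the spindle. Hook the loose tear-off arm into the two slots just below the spring catch on the slotted upright and press it down until it is fully home and the catch snaps out over its back plate. When rolls and arm are all in place, turn the turntable by its knob through one full turn, either way, to check that it runs free, let go, and leave the spice jars behind the station where they stand.

Things in the scene. Friction and masses are not known exactly. Their poses are not given: they have to be found in the camera images.
- station: Fixed tape station: grey base plate 175 mm (x) by 325 mm (y), 6 mm thick, and at y = +110 mm a slotted upright, an aluminium channel 50 mm wide and 179 mm high whose flat front face lies at x = +55 mm and looks to -x, towards the robot. Origin on the worktop, x away from the robot, y left, z up; turned by up to 0.15 rad.
- upper_slot (a point): On the front face of the upright, middle of the lower edge of the upper slot, 105 mm above the worktop; axes as the station's. Each slot is 12 mm wide and 26 mm tall through a wall 4 mm thick with free space behind. The arm is home when its origin lies 60 mm straight below this point.
- lower_slot (a point): The same point of the slot below it, 63 mm above the worktop. A third slot, lower edge at 21 mm, is not used.
- catch (a joint): Spring catch, a steel tongue 10 x 10 mm in the upright, underside 130.5 mm above the worktop. 0 m = out (6 mm proud of the face), 0.006 = pushed in flush. The arm's back plate pushes it in (2.5 to 5.5 N) as the hooks enter and rubs on it while pressed down; it snaps out over the plate's top edge when the arm is home.
- tear_arm: Loose tear-off arm, dark steel, 0.26 kg, stands upright on the worktop. Origin: middle of the lower edge of its back plate's rear face; x out of the rear face (into the upright), z up; arm along -x. Back plate 5 mm thick, 40 wide, 84 tall. Toothed plate 36 wide, 66 tall at the tip, x = -118 mm. Flange 50 mm wide, z = 0 to 5 mm, all along under the web.
- web_grip (a point): Place to pinch the arm's web from above, near the centre of mass: x = -65, z = 30 mm in the arm's frame. The web is 10 mm thick (y), from z = 5 to 42 mm, x = -5 to -116 mm.
- upper_hook (a point): Centre of the upper hook's neck at the rear face, z = 64 mm in the arm's frame. Each hook is 8 mm wide; neck 8 mm tall, reaching x = +12 mm, with a lip (x = 5.7 to 12 mm) down to 14 mm below this centre. The hooks go straight into the slots with this point 18 mm (14 to 22) above the slot's lower edge; with the rear face on the upright, the arm then goes 14 mm straight down.
- lower_hook (a point): The same for the lower hook, z = 22 mm in the arm's frame.
- turntable: Fixed hub of the turntable, on the station at x = 0, y = -90 mm; origin under its centre, 6 mm above the worktop, z up. It carries a grey platter of 164 mm diameter, top 22 mm above the worktop, with a steel spindle of 20 mm diameter in its centre that reaches 92 mm above the worktop (the last 6 mm taper).
- spindle_foot (a point): Centre of the spindle at the platter's top, 22 mm above the worktop; z up. Stacked rolls' centres lie 9.5, 28.5 and 47.5 mm above it.
- platter (a joint): Turn of the platter, rad, growing anticlockwise seen from above, no stop within two turns; starts within 0.1 of 0. Light friction (about 0.03 N m).
- knob_top (a point): Top centre of the black round knob that stands on the platter 70 mm from the axis: 14 mm diameter, 50 mm tall, top 72 mm above the worktop. It goes round with the platter and spins freely on its pin, so it can be held like a crank knob.
- peg_board: Fixed wooden board 252 mm (x) by 84 mm (y), 14 mm thick, with three upright pegs of 18 mm diameter in a row at x = -84, 0 and +84 mm, tops 60 mm above the worktop. Origin on the worktop under its centre. Each peg holds one tape roll or none.
- roll_1: Roll of tan masking tape on a cardboard core: outer diameter 58 mm, bore 26 mm, 19 mm high, 0.06 kg; lies flat on the peg board round a peg. Origin at the roll's centre, z along its axis. May be absent.
- roll_2: As roll_1.
- roll_3: As roll_1.
- core: Spent cardboard core: tube of outer diameter 34 mm, bore 26 mm, 50 mm long, 0.02 kg, standing on the platter round the spindle at the start. Origin at its centre, z along its axis.
- scrap_tray: Fixed white open tray 105 mm (x) by 140 mm (y), 35 mm high, walls and floor 4-5 mm thick. Origin on the worktop under its centre.
- jar_thyme: Bystander: spice jar of 44 mm diameter, 96 mm tall, behind the station. Origin under its centre.
- jar_paprika: Bystander: spice jar like the other.
There are look-alikes about, which are no part of the job. Of the things shaped like the scrap_tray, the white one is meant. What is shaped like the roll_1 but black or green is not meant.

How it is judged (in metres and radians):
On the way, in this order (a step that is already met when the one before it is completed fails the run):
1. the spent core lies in the scrap tray (x of core in the frame of scrap_tray between -0.05 and 0.05 m and y of core in the frame of scrap_tray between -0.068 and 0.068 m and height (world z) of core below 0.045 m), for 0.2 s.
2. every roll lies flat on the spindle and the tear-off arm is hooked in, fully home, with the catch out over it (horizontal distance between each of roll_1, roll_2, roll_3 and spindle_foot below 0.007 m and z of roll_1 in the frame of spindle_foot between 0.004 and 0.053 m and angle between the z axis of each of roll_1, roll_2, roll_3 and the z axis of turntable, either way round below 0.12 rad and z of roll_2 in the frame of spindle_foot between 0.004 and 0.053 m and z of roll_3 in the frame of spindle_foot between 0.004 and 0.053 m and z of tear_arm in the frame of upper_slot between -0.063 and -0.057 m and x of tear_arm in the frame of upper_slot above -0.004 m and horizontal distance between tear_arm and upper_slot below 0.006 m and angle between the x axis of tear_arm and the x axis of station, either way round below 0.12 rad and angle between the z axis of tear_arm and the z axis of station, either way round below 0.1 rad and value of joint catch below 0.002 m), for 0.2 s.
3. the platter has been turned through a full turn, either way ((value of joint platter above 6 rad or value of joint platter below -6 rad)), for 0.1 s.
At the end, for the whole second after the job is handed in: Core in the tray, under 45 mm high; every roll flat (0.12 rad) on the spindle, within 7 mm of its axis, 4 to 53 mm above the platter; arm square in the upper slots, origin 60 mm (+-3) below upper_slot and within 6 mm sideways, catch out (< 2 mm); platter past 6.0 rad; all still (all of step 1 and all of step 2 and (value of joint platter above 6 rad or value of joint platter below -6 rad) and linear speed of each of roll_1, roll_2, roll_3, core, tear_arm below 0.02 m/s and velocity of joint platter between -0.1 and 0.1 rad/s); the robot touches nothing.
It fails at once if a spice jar is pushed over 30 mm away or tipped (distance of any of jar_thyme, jar_paprika from where it was at the start of the episode above 0.03 m or angle between any of jar_thyme, jar_paprika's own z axis and vertical above 0.5 rad).
Of roll_1, roll_2, roll_3 only 2 to 3 are there at a start; the rules pass over those that are not, and their reading is None.
At some moment in a run one of tear_arm may be knocked a few centimetres aside while the robot is not near it.
Once in a run the grip may slacken for a moment while it holds something.
It also fails if it takes over 208 s, if anything falls off the work surface, if the arm or the gripper's body presses on something with over 40 N, if the wrist force passes 120 N, or if a joint passes its speed limit or range.

### The arm

A 6-joint arm with a two-finger parallel gripper is mounted at the origin on a cart in front of the work surface, level with it; the furniture and walls round the work are solid. World frame = base frame: x ahead of the robot, y to its left, z up, the work surface at z = 0. Lengths are in mm, angles in rad, forces in N, time in s.
With the tool pointing down it reaches from about 350 to 775 mm from the base axis. Payload 7.3 kg.
Tool frame: the origin (TCP) lies at the very end of the fingers, on their centre line; the grasp point (between the pads) lies 19 mm behind it; z points along the fingers, y is the line along which they close (so a half turn about z gives the same grasp; the last joint's range is limited). The gripper opens to 92 mm and grips with 3 to 60 N. Pads are 19 mm wide; open, the fingers measure 130 mm over their backs; the gripper's body (75 mm by 190 mm) begins 47 mm behind the grasp point.
Start: joints at [-1.462, 0.342, 1.524, -0, 1.275, -0.146], TCP at [132.349, -508.064, 226.741] pointing down, gripper open.
Joint ranges: [-2.53, 2.53], [-0.77, 2.02], [0.04, 2.7], [-1, 4.14], [0.28, 2.66], [-3.11, 3.11]. Speed limits (rad/s): [2.57, 2.57, 3.14, 3.14, 3.14, 3.14].

### API

Orientations are given as [roll, pitch, yaw] about the fixed x, y, z axes, in that order (R = Rz(yaw) Ry(pitch) Rx(roll)).
In Python, from plant import bot gives the robot as it stands.
- The arm moves only by the tool send_rows, never from a script. Its argument "rows" is a list of rows, each an object of numbers: "x", "y", "z": the shift along the tool's x, y, z in units of 0.2 m (1.0 is 0.2 m); "ax", "ay", "az": the turn, a rotation vector about the tool's x, y, z in units of 60 degrees (1.0 is 60 degrees); "jaw": the opening, from -1 (shut) to 1 (fully open), so that 0 is half open. In form: [{"x": .., "y": .., "z": .., "ax": .., "ay": .., "az": .., "jaw": ..}, ...]. A call has exactly 10 rows; each row is the pose to reach, as a shift and turn from the pose commanded when the call began, along the tool's axes at that moment; what a row does not reach only later rows make up. A row lasts 1/8 s, in which the tool goes at most 62.5 mm and 10.7 degrees, less where a joint would pass 70% of its speed; a pose out of reach is approached as far as the arm can. A call with a number of a shift or a turn outside -1 to 1 is refused whole. A call with a gripper value outside its range is refused whole. The fingers move at their own pace and stop on an object; the grip force is fixed at half the most. Time passes only in rows, so rows that repeat a pose let the fingers close, or fill a call up. It gives the time, the measured TCP pose, the force, the opening and the grip force at its end, in the units of the state.
- bot.get_obs(): the state, without advancing time (a new reading comes with each control period).
- bot.capture(name): name is "side" or "top" or "wrist"; returns (picture, depth): 384x512x3 uint8, red, green, blue; 384x512 float32, mm along the optical axis (not along the pixel's ray), 0 where there is no reading.
- bot.camera_model(name): a dict with "vertical_fov" (degrees; the focal length in pixels is half the picture's height over the tangent of half this angle, whatever the lens; pixels are square), "cx", "cy" (the principal point, pixels), "k1" (the pictures are not rectified: a ray, as slopes to the right and down, at radius r is drawn at 1 + k1 r^2 times it, then the intrinsics apply), "R" (3x3) and "t" (3): a world point X has camera coordinates R X + t; the wrist camera has in their place "T_tool_cam" (4x4, takes a point from camera to tool coordinates, whose origin is the TCP and whose axes are the flange's). Camera axes: x right, y down, z forward; pixel columns grow to the right and rows downward; lengths in mm; the calibration is good to about 2 mm. A picture is of the moment at which its call begins: read the wrist's pose just before it. camera_model takes no time and is no camera call.
- bot.close_job(): hands the job in; it is judged then, once.
The state is a dict: "time": time; "joint_positions": joint angles; "dq": joint speeds; "tau": joint torques, N m; "tool_pos": TCP position; "tcp_rot": TCP orientation; "contact_force": force on the tool from outside, world axes, zero at the start; "moment": the same for the moment, N m; "grip_width": finger opening in mm; "finger_force": force on a finger pad.
Only numpy, scipy, OpenCV 4.12 (cv2) and the standard library are available. Lean on these libraries where they do the work, as an engineer would, in place of code of your own. Each camera call takes 0.05 s, during which the arm holds its last target. There are 200 camera calls.

## Working session

There is one attempt and no reset: what is moved stays moved. The work goes in short steps, Python scripts to look and compute and a tool call to move; the robot and the scene stay as the last step left them, time stands still between calls to the robot, and variables do not carry over. Pictures are saved under pics/ and viewed, at most 14 in all, crops included, and the job is handed in when it is done.

Besides the shell and the picture viewer there is one more tool, called after ">>>" as a command line: name --argument value ..., lists and objects as JSON in quotes. send_rows: Moves the arm, as the interface text tells. Its arguments: {"type":"object","properties":{"rows":{"type":"array","items":{"type":"object","properties":{"x":{"type":"number","minimum":-1,"maximum":1},"y":{"type":"number","minimum":-1,"maximum":1},"z":{"type":"number","minimum":-1,"maximum":1},"ax":{"type":"number","minimum":-1,"maximum":1},"ay":{"type":"number","minimum":-1,"maximum":1},"az":{"type":"number","minimum":-1,"maximum":1},"jaw":{"type":"number"}}}}},"required":["rows"]}

```bash
ls; mkdir -p pics
cat > h.py <<'E'
import numpy as np, cv2, math
from plant import bot
from scipy.spatial.transform import Rotation as Ro
def cap(name):
    o=bot.get_obs(); im,d=bot.capture(name); m=bot.camera_model(name)
    f=192/math.tan(math.radians(m['vertical_fov'])/2)
    if 'R' in m: R=np.array(m['R']);t=np.array(m['t'])
    else:
        T=np.array(m['T_tool_cam']); W=np.eye(4); W[:3,:3]=Ro.from_euler('xyz',o['tcp_rot']).as_matrix(); W[:3,3]=o['tool_pos']
        C=np.linalg.inv(W@T); R=C[:3,:3]; t=C[:3,3]
    return dict(im=im,d=d,f=f,cx=m['cx'],cy=m['cy'],k=m['k1'],R=R,t=t)
def rays(c,uv):
    uv=np.atleast_2d(uv).astype(float); p=(uv-[c['cx'],c['cy']])/c['f']; q=p.copy()
    for _ in range(8): q=p/(1+c['k']*(q**2).sum(1,keepdims=True))
    return np.c_[q,np.ones(len(q))]
def onplane(c,uv,z):
    r=rays(c,uv)@c['R']; o=-c['R'].T@c['t']
    return o+r*((z-o[2])/r[:,2])[:,None]
def cloud(c):
    v,u=np.mgrid[0:384,0:512]; r=rays(c,np.c_[u.ravel(),v.ravel()])*c['d'].reshape(-1,1)
    return ((r-c['t'])@c['R']).reshape(384,512,3)
def proj(c,X):
    x=np.atleast_2d(X)@c['R'].T+c['t']; q=x[:,:2]/x[:,2:]; q=q*(1+c['k']*(q**2).sum(1,keepdims=True))
    return q*c['f']+[c['cx'],c['cy']]
def save(n,im): cv2.imwrite('pics/'+n+'.png',im[:,:,::-1])
E
python3 - <<'E'
from h import *
import pickle
a=cap('top');b=cap('side');pickle.dump((a,b),open('tb.pkl','wb'))
for n,c in(('top',a),('side',b)):
    save(n,cv2.resize(c['im'],(800,600))); print(n,-c['R'].T@c['t'],c['R'][2],c['f'],c['k'],(c['d']>0).mean())
print(bot.get_obs())
print(bot.camera_model('wrist'))
E
```

```text
pics
top [ 340.68471291  -32.5412557  1114.33724447] [ 0.18692154 -0.02046185 -0.98216172] 354.12199371600394 0.025430198069765597 0.9961344401041666
side [  11.76709072 1106.31879977  686.48111357] [ 0.37030625 -0.82637668 -0.42423444] 406.7691956169668 -0.05925846459347543 0.9961496988932291
{'time': 0.1, 'joint_positions': array([-1.46201238e+00,  3.42637227e-01,  1.52488623e+00,  3.86838077e-05,
        1.27542030e+00, -1.46020363e-01]), 'dq': array([-3.12900592e-04, -2.56611109e-03, -3.33516063e-03, -9.60851602e-04,
       -4.80503625e-05, -6.78687599e-04]), 'tau': array([ 1.34045338e-03, -4.32002878e+01, -2.44694817e+01,  7.18088890e-02,
        5.25118271e-02, -5.02151545e-05]), 'tool_pos': array([ 132.31354193, -507.68988302,  226.13498857]), 'tcp_rot': array([-3.14026131e+00, -2.33187695e-04,  2.54792871e-01]), 'contact_force': array([0.89286772, 0.29224065, 0.15875552]), 'moment': array([-0.02462149,  0.00602607,  0.01093157]), 'finger_force': 0.0, 'grip_width': 92.11841542071005}
{'vertical_fov': 65.31674140199316, 'cx': 250.428665528437, 'cy': 189.96133823909992, 'k1': -0.0363721519293868, 'T_tool_cam': array([[-2.18263160e-04, -9.61576334e-01, -2.74537622e-01,
         7.39712050e+01],
       [ 9.99998598e-01,  2.45944384e-04, -1.65644748e-03,
        -6.20159233e-01],
       [ 1.66032168e-03, -2.74537599e-01,  9.61574932e-01,
        -1.57809277e+02],
       [ 0.00000000e+00,  0.00000000e+00,  0.00000000e+00,
         1.00000000e+00]])}
```

View pics/top.png

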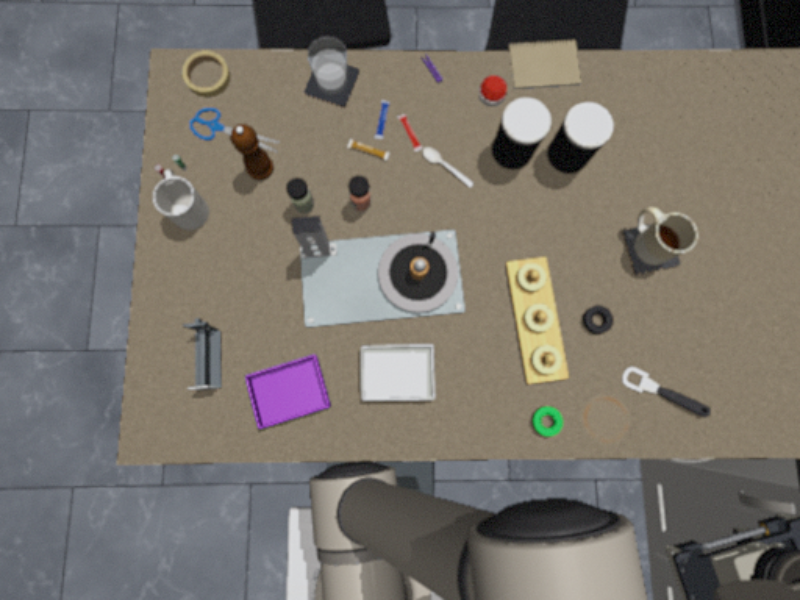

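View pics/side.png

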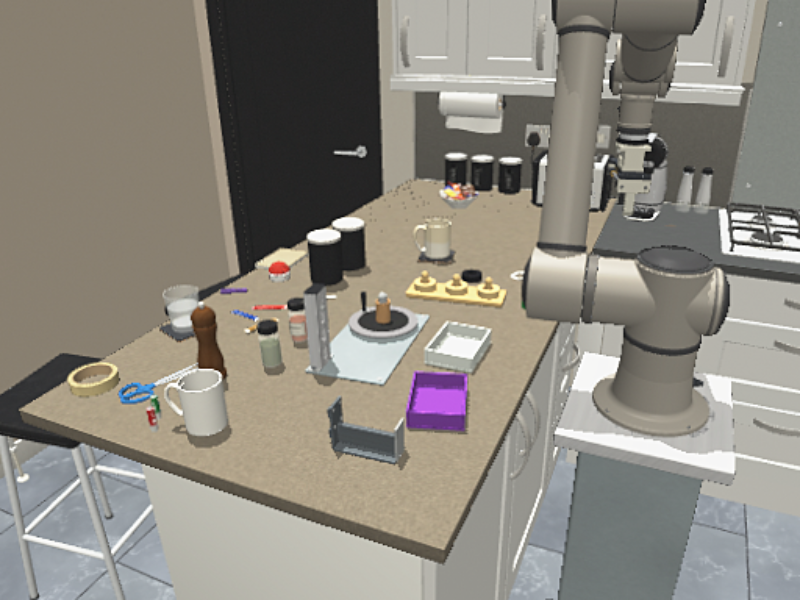

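Top view (800x600 px): the turntable with the core is at (418,268), knob (431,238), upright (312,238), and the jars at (298,195) and (359,190). The tear arm is at (206,355).

Candidates and choices:
- **Trays:** white (398,373) is the one meant; purple (288,392) is not.
- **Rolls:** the three tan rolls on the pegs, (532,275), (540,318) and (547,360), are meant. Black (598,320), green (548,422) and the loose yellow ring (205,72) are not.

```bash
cat > m1.py <<'E'
from h import *
import pickle
a,b=pickle.load(open('tb.pkl','rb'))
P=cloud(a); s=512/800
hsv=cv2.cvtColor(a['im'],cv2.COLOR_RGB2HSV)
def at(u,v,r=1):
    u=int(u*s);v=int(v*s); return np.median(P[v-r:v+r+1,u-r:u+r+1].reshape(-1,3),0).round(0)
for n,uv in dict(mat=(700,150),plate=(340,295),tray=(398,373),board=(525,300),knob=(431,238),up=(305,222)).items(): print(n,at(*uv))
H=P[:,:,2]
def rect(mask,n,zp=None):
    k,l,st,ce=cv2.connectedComponentsWithStats(mask.astype(np.uint8))
    for i in range(1,k):
        if st[i,4]>25:
            ys,xs=np.where(l==i); q=np.c_[xs,ys]; Q=onplane(a,q,zp)[:,:2] if zp is not None else P[ys,xs][:,:2]
            (cx,cy),(w,h),an=cv2.minAreaRect(Q.astype(np.float32)); print(n,'px',(q.mean(0)/s).round(),'c',round(cx,1),round(cy,1),'wh',round(w,1),round(h,1),'ang',round(an,1),'med',np.median(P[ys,xs],0).round(0))
X,Y=P[:,:,0],P[:,:,1]; v,u=np.mgrid[0:384,0:512]; u=u/s;v=v/s
reg=lambda u0,v0,u1,v1:(u>u0)&(u<u1)&(v>v0)&(v<v1)
rect(reg(350,335,445,412)&(hsv[:,:,1]<40)&(hsv[:,:,2]>150)&(H>25),'tray',35)
rect(reg(495,250,580,390)&(hsv[:,:,1]>60)&(hsv[:,:,2]>150)&(H<60)&(H>8),'board')
rect(reg(495,250,580,390)&(H>25)&(H<42),'rolls',33)
rect(reg(495,250,580,390)&(H>48),'pegs')
rect(reg(290,225,475,330)&(H>3)&(H<12),'plate',6)
rect(reg(370,230,465,318)&(H>17)&(H<27),'platter',22)
rect(reg(370,225,465,318)&(H>60),'core/knob')
rect(reg(280,205,345,262)&(H>150),'upright',179)
rect(reg(170,310,235,400)&(H>25),'arm')
rect(reg(170,310,235,400)&(H>2.5)&(H<12),'flange')
E
python3 m1.py
python3 - <<'E'
from h import *
import pickle
a,b=pickle.load(open('tb.pkl','rb'))
im=a['im']; save('crop1',np.hstack([cv2.resize(im[190:270,110:190],(400,400),interpolation=2),cv2.resize(im[160:250,310:400],(400,400),interpolation=2)]))
E
```

```text
mat [ 877. -710.   -2.]
plate [563.  68.   6.]
tray [404. -49.   3.]
board [ 546. -311.   12.]
knob [ 664. -115.   57.]
up [658. 114. 179.]
tray px [395. 371.] c 402.5 -48.1 wh 139.7 102.2 ang 89.5 med [405. -42.  34.]
board px [536. 322.] c 508.2 -330.7 wh 251.9 85.6 ang 7.4 med [ 491. -325.   13.]
board px [532. 275.] c 592.2 -321.0 wh 32.9 29.3 ang 90.0 med [ 591. -320.   33.]
board px [540. 316.] c 507.9 -332.0 wh 32.6 31.8 ang 86.4 med [ 507. -332.   34.]
board px [548. 359.] c 425.7 -341.8 wh 31.7 33.6 ang 37.4 med [ 424. -341.   33.]
rolls px [530. 277.] c 589.0 -318.8 wh 53.6 55.4 ang 87.2 med [ 588. -317.   32.]
rolls px [538. 318.] c 507.4 -329.0 wh 55.7 56.3 ang 18.9 med [ 505. -327.   32.]
rolls px [545. 359.] c 425.0 -339.6 wh 54.7 55.5 ang 43.0 med [ 424. -338.   32.]
pegs px [533. 274.] c 590.2 -320.1 wh 15.5 16.5 ang 85.7 med [ 591. -318.   56.]
pegs px [541. 315.] c 507.7 -329.4 wh 16.2 16.3 ang 25.2 med [ 507. -330.   56.]
pegs px [549. 358.] c 424.1 -339.5 wh 16.8 15.1 ang 87.3 med [ 425. -338.   55.]
plate px [448. 280.] c 597.3 -154.1 wh 94.6 195.3 ang 73.8 med [ 558. -161.    5.]
plate px [346. 284.] c 589.6 37.4 wh 183.5 215.4 ang 6.4 med [579.  52.   6.]
platter px [417. 273.] c 603.4 -91.8 wh 159.0 159.6 ang 89.7 med [600. -90.  21.]
core/knob px [419. 266.] c 479.6 -71.6 wh 31.8 286.9 ang 80.6 med [601. -91.  73.]
upright px [306. 226.] c 649.4 111.5 wh 36.1 51.8 ang 5.3 med [650. 111. 178.]
arm px [201. 351.] c 369.1 178.9 wh 408.0 124.4 ang 65.4 med [448. 324.  41.]
flange px [215. 358.] c 435.7 311.3 wh 27.7 117.4 ang 90.0 med [434. 312.   5.]
flange px [197. 358.] c 435.6 348.4 wh 104.7 11.1 ang 2.6 med [435. 347.   5.]
```

View pics/crop1.png

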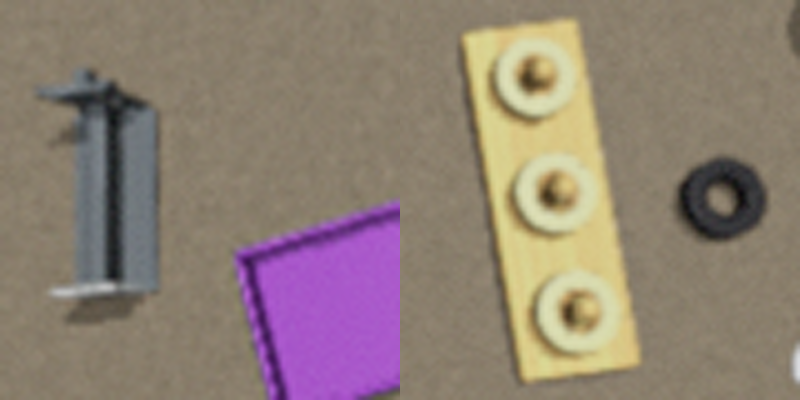

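The crop confirms the three tan rolls on the pegs, with the black ring off to the side. The arm's hooks point away from the robot (+x).

```bash
cat > to.py <<'E'
# waypoints x,y,z,yaw as argv -> row numbers per hop
import sys; from h import *
o=bot.get_obs(); p=np.array(o['tool_pos']); R=Ro.from_euler('xyz',o['tcp_rot'])
print('now',p.round(1),np.round(o['tcp_rot'],4),'grip',round(o['grip_width'],1),round(o['finger_force'],1),'t',round(o['time'],1),'F',np.round(o['contact_force'],1))
for w in sys.argv[1:]:
    w=[float(v) for v in w.split(',')]; q=np.array(w[:3]); R2=Ro.from_euler('xyz',[np.pi,0,w[3]])
    d=R.inv().apply(q-p)/200; r=(R.inv()*R2).as_rotvec()/(np.pi/3)
    n=int(np.ceil(max(abs(d).max(),.01)))
    print(w,'calls',n,'each',(d/n).round(4),'rot(last)',r.round(4)); p=q;R=R2
E
python3 to.py 570,-92,230,0.093
```

```text
now [ 132.3 -507.7  226.1] [-3.1403e+00 -2.0000e-04  2.5480e-01] grip 92.1 0.0 t 0.1 F [0.9 0.3 0.2]
[570.0, -92.0, 230.0, 0.093] calls 3 each [ 0.8805 -0.4866 -0.0056] rot(last) [-1.300e-03 -1.000e-04  1.545e-01]
```

>>> send_rows --rows '[{"x":0.88,"y":-0.487,"z":0,"jaw":0.5},{"x":0.88,"y":-0.487,"z":0,"jaw":0.5},{"x":0.88,"y":-0.487,"z":0,"jaw":0.5},{"x":0.88,"y":-0.487,"z":0,"jaw":0.5},{"x":0.88,"y":-0.487,"z":0,"jaw":0.5},{"x":0.88,"y":-0.487,"z":0,"jaw":0.5},{"x":0.88,"y":-0.487,"z":0,"jaw":0.5},{"x":0.88,"y":-0.487,"z":0,"jaw":0.5},{"x":0.88,"y":-0.487,"z":0,"jaw":0.5},{"x":0.88,"y":-0.487,"z":0,"jaw":0.5}]'

```text
schema error: expected keys x, y, z, ax, ay, az, jaw
```

>>> send_rows --rows '[{"x":0.88,"y":-0.487,"z":0,"jaw":0.5},{"x":0.88,"y":-0.487,"z":0,"jaw":0.5},{"x":0.88,"y":-0.487,"z":0,"jaw":0.5},{"x":0.88,"y":-0.487,"z":0,"jaw":0.5},{"x":0.88,"y":-0.487,"z":0,"jaw":0.5},{"x":0.88,"y":-0.487,"z":0,"jaw":0.5},{"x":0.88,"y":-0.487,"z":0,"jaw":0.5},{"x":0.88,"y":-0.487,"z":0,"jaw":0.5},{"x":0.88,"y":-0.487,"z":0,"jaw":0.5},{"x":0.88,"y":-0.487,"z":0,"jaw":0.5}]'

```text
schema error: expected keys x, y, z, ax, ay, az, jaw
```

>>> send_rows --rows '[{"x":0.88,"y":-0.487,"z":0,"az":0.1545,"jaw":0.5},{"x":0.88,"y":-0.487,"z":0,"az":0.1545,"jaw":0.5},{"x":0.88,"y":-0.487,"z":0,"az":0.1545,"jaw":0.5},{"x":0.88,"y":-0.487,"z":0,"az":0.1545,"jaw":0.5},{"x":0.88,"y":-0.487,"z":0,"az":0.1545,"jaw":0.5},{"x":0.88,"y":-0.487,"z":0,"az":0.1545,"jaw":0.5},{"x":0.88,"y":-0.487,"z":0,"az":0.1545,"jaw":0.5},{"x":0.88,"y":-0.487,"z":0,"az":0.1545,"jaw":0.5},{"x":0.88,"y":-0.487,"z":0,"az":0.1545,"jaw":0.5},{"x":0.88,"y":-0.487,"z":0,"az":0.1545,"jaw":0.5}]'

```text
schema error: expected keys x, y, z, ax, ay, az, jaw
```

Run:
```python
from h import *
import pickle
c=cap('wrist');pickle.dump(c,open('w1.pkl','wb'));save('w1',c['im']); P=cloud(c);H=P[:,:,2]
print(bot.get_obs()['tool_pos'],bot.get_obs()['tcp_rot'])
def circ(mask,n):
    k,l,st,ce=cv2.connectedComponentsWithStats(mask.astype(np.uint8))
    for i in range(1,k):
        if st[i,4]>60:
            ys,xs=np.where(l==i); Q=P[ys,xs]; (x,y),r=cv2.minEnclosingCircle(Q[:,:2].astype(np.float32)); print(n,ce[i].round(),'c',round(x,1),round(y,1),'r',round(r,1),Q.mean(0).round(1),st[i,4])
circ((H>68)&(H<76),'coretop/knob'); circ((H>85)&(H<100),'spindle'); circ((H>19)&(H<26),'platter')
```

```text
[ 132.30900487 -507.74161099  226.19221742] [-3.14040099e+00 -1.84842130e-04  2.54771166e-01]
```

View pics/w1.png

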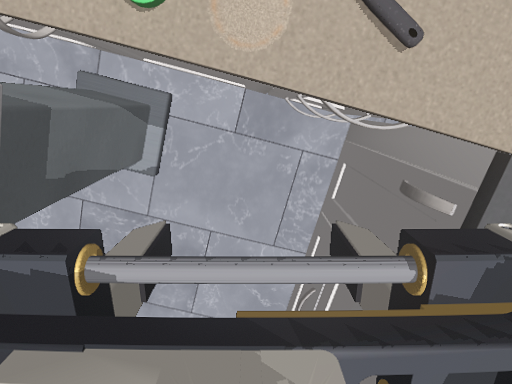

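The wrist view is still over the floor because the calls were refused for missing keys. The fingers show at (150,245) and (350,245). I'm resending with all the keys.

>>> send_rows --rows '[{"x":0.88,"y":-0.487,"z":0,"ax":0,"ay":0,"az":0,"jaw":0.5},{"x":0.88,"y":-0.487,"z":0,"ax":0,"ay":0,"az":0,"jaw":0.5},{"x":0.88,"y":-0.487,"z":0,"ax":0,"ay":0,"az":0,"jaw":0.5},{"x":0.88,"y":-0.487,"z":0,"ax":0,"ay":0,"az":0,"jaw":0.5},{"x":0.88,"y":-0.487,"z":0,"ax":0,"ay":0,"az":0,"jaw":0.5},{"x":0.88,"y":-0.487,"z":0,"ax":0,"ay":0,"az":0,"jaw":0.5},{"x":0.88,"y":-0.487,"z":0,"ax":0,"ay":0,"az":0,"jaw":0.5},{"x":0.88,"y":-0.487,"z":0,"ax":0,"ay":0,"az":0,"jaw":0.5},{"x":0.88,"y":-0.487,"z":0,"ax":0,"ay":0,"az":0,"jaw":0.5},{"x":0.88,"y":-0.487,"z":0,"ax":0,"ay":0,"az":0,"jaw":0.5}]'

```text
time: 1.4
tool_pos: [278.0, -369.6, 226.7]
tcp_rot: [3.141, 0.0, 0.254]
contact_force: [0.4, 0.2, 0.1]
grip_width: 68.3
finger_force: 0.0
```

>>> send_rows --rows '[{"x":0.88,"y":-0.487,"z":0,"ax":0,"ay":0,"az":0,"jaw":0.5},{"x":0.88,"y":-0.487,"z":0,"ax":0,"ay":0,"az":0,"jaw":0.5},{"x":0.88,"y":-0.487,"z":0,"ax":0,"ay":0,"az":0,"jaw":0.5},{"x":0.88,"y":-0.487,"z":0,"ax":0,"ay":0,"az":0,"jaw":0.5},{"x":0.88,"y":-0.487,"z":0,"ax":0,"ay":0,"az":0,"jaw":0.5},{"x":0.88,"y":-0.487,"z":0,"ax":0,"ay":0,"az":0,"jaw":0.5},{"x":0.88,"y":-0.487,"z":0,"ax":0,"ay":0,"az":0,"jaw":0.5},{"x":0.88,"y":-0.487,"z":0,"ax":0,"ay":0,"az":0,"jaw":0.5},{"x":0.88,"y":-0.487,"z":0,"ax":0,"ay":0,"az":0,"jaw":0.5},{"x":0.88,"y":-0.487,"z":0,"ax":0,"ay":0,"az":0,"jaw":0.5}]'

```text
time: 2.65
tool_pos: [423.8, -231.0, 226.7]
tcp_rot: [3.141, -0.0, 0.254]
contact_force: [0.9, 0.4, 0.2]
grip_width: 68.8
finger_force: 0.0
```

>>> send_rows --rows '[{"x":0.88,"y":-0.487,"z":0,"ax":0,"ay":0,"az":0.1545,"jaw":0.5},{"x":0.88,"y":-0.487,"z":0,"ax":0,"ay":0,"az":0.1545,"jaw":0.5},{"x":0.88,"y":-0.487,"z":0,"ax":0,"ay":0,"az":0.1545,"jaw":0.5},{"x":0.88,"y":-0.487,"z":0,"ax":0,"ay":0,"az":0.1545,"jaw":0.5},{"x":0.88,"y":-0.487,"z":0,"ax":0,"ay":0,"az":0.1545,"jaw":0.5},{"x":0.88,"y":-0.487,"z":0,"ax":0,"ay":0,"az":0.1545,"jaw":0.5},{"x":0.88,"y":-0.487,"z":0,"ax":0,"ay":0,"az":0.1545,"jaw":0.5},{"x":0.88,"y":-0.487,"z":0,"ax":0,"ay":0,"az":0.1545,"jaw":0.5},{"x":0.88,"y":-0.487,"z":0,"ax":0,"ay":0,"az":0.1545,"jaw":0.5},{"x":0.88,"y":-0.487,"z":0,"ax":0,"ay":0,"az":0.1545,"jaw":0.5}]'

```text
time: 3.9
tool_pos: [569.6, -92.4, 226.8]
tcp_rot: [3.141, -0.0, 0.093]
contact_force: [-0.5, 0.3, 0.6]
grip_width: 68.7
finger_force: 0.0
```

```bash
cat > look.py <<'E'
from h import *
import pickle,sys
c=cap('wrist');pickle.dump(c,open(sys.argv[1]+'.pkl','wb'));save(sys.argv[1],c['im']); P=cloud(c);H=P[:,:,2]
o=bot.get_obs();print(o['time'],o['tool_pos'],o['tcp_rot'])
for s in sys.argv[2:]:
    lo,hi=map(float,s.split(',')); k,l,st,ce=cv2.connectedComponentsWithStats(((H>lo)&(H<hi)).astype(np.uint8))
    for i in range(1,k):
        if st[i,4]>60:
            ys,xs=np.where(l==i); Q=P[ys,xs]; (x,y),r=cv2.minEnclosingCircle(Q[:,:2].astype(np.float32)); m=cv2.minAreaRect(Q[:,:2].astype(np.float32)); print(s,ce[i].round(),'c',round(x,1),round(y,1),'r',round(r,1),'mean',Q.mean(0).round(1),st[i,4],'rect',np.round(m[0],1),np.round(m[1],1),round(m[2],1))
E
python3 look.py w2 68,76 85,100 19,26
```

```text
3.95 [569.5812356  -92.32409556 226.72927949] [3.14147654e+00 9.74998702e-06 9.28731024e-02]
68,76 [77. 75.] c 657.6 89.7 r 12.6 mean [656.9  89.5  72.1] 127 rect [657.6  89.8] [25.2  2.6] 4.5
68,76 [287.  80.] c 669.6 -118.6 r 6.7 mean [ 669.5 -118.3   71.4] 146 rect [ 669.6 -118.4] [12.5 12.1] 7.1
68,76 [254. 142.] c 605.4 -91.1 r 16.5 mean [605.7 -91.1  71.6] 343 rect [605.7 -91.2] [31.3 32.4] 4.8
85,100 [65. 72.] c 657.0 90.3 r 13.2 mean [657.8  89.4  92.7] 265 rect [657.   89.7] [26.3  3.3] 4.8
85,100 [253. 144.] c 605.2 -91.0 r 9.8 mean [605.9 -90.9  89.2] 297 rect [605.6 -91. ] [18.1 18.9] 5.2
19,26 [252. 133.] c 605.4 -90.8 r 82.0 mean [609.  -90.   22.2] 13443 rect [605.8 -91. ] [162.3 161.9] 61.9
19,26 [101.  79.] c 657.3 90.2 r 13.2 mean [656.7  89.6  22.4] 69 rect [657.4  89.6] [26.4  1.8] 5.9
19,26 [418. 160.] c 594.0 -311.8 r 27.9 mean [ 597.5 -297.1   22.5] 138 rect [ 596.  -301.2] [21.6 55.9] 79.3
19,26 [416. 215.] c 520.8 -321.0 r 25.2 mean [ 526.2 -311.4   22.5] 122 rect [ 526.6 -316.6] [14.6 50.4] 37.4
19,26 [227. 249.] c 456.0 -69.6 r 46.4 mean [456.  -69.8  22.5] 174 rect [456.1 -69.6] [ 1.6 92.8] 0.3
19,26 [184. 309.] c 353.9 -20.0 r 29.7 mean [354.  -16.1  22.1] 96 rect [353.9 -20. ] [59.4  3. ] 89.2
```

View pics/w2.png

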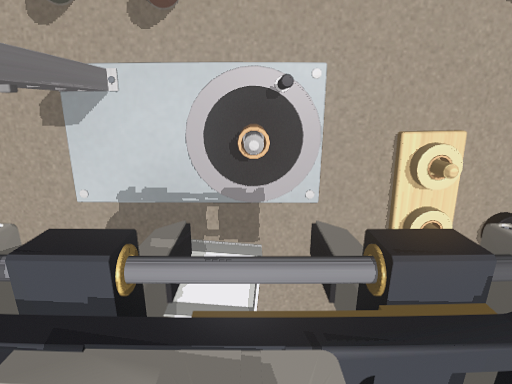

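The view shows the core on the spindle at (254,142), the knob (287,80), the upright at left (60,72) and the tray at the bottom (225,270). Spindle at (605.5,-91), knob at (669.6,-118.5). Next I grasp the core.

>>> send_rows --rows '[{"x":0.18,"y":0.01,"z":0.1,"ax":0,"ay":0,"az":0,"jaw":0.5},{"x":0.18,"y":0.01,"z":0.3,"ax":0,"ay":0,"az":0,"jaw":0.5},{"x":0.18,"y":0.01,"z":0.5,"ax":0,"ay":0,"az":0,"jaw":0.5},{"x":0.18,"y":0.01,"z":0.7,"ax":0,"ay":0,"az":0,"jaw":0.5},{"x":0.18,"y":0.01,"z":0.85,"ax":0,"ay":0,"az":0,"jaw":0.5},{"x":0.18,"y":0.01,"z":0.92,"ax":0,"ay":0,"az":0,"jaw":0.5},{"x":0.18,"y":0.01,"z":0.92,"ax":0,"ay":0,"az":0,"jaw":0.5},{"x":0.18,"y":0.01,"z":0.92,"ax":0,"ay":0,"az":0,"jaw":-0.6},{"x":0.18,"y":0.01,"z":0.92,"ax":0,"ay":0,"az":0,"jaw":-0.6},{"x":0.18,"y":0.01,"z":0.92,"ax":0,"ay":0,"az":0,"jaw":-0.6}]'

```text
time: 5.2
tool_pos: [606.1, -91.0, 43.6]
tcp_rot: [3.141, -0.001, 0.093]
contact_force: [-0.0, 0.3, 0.7]
grip_width: 43.4
finger_force: 0.0
```

>>> send_rows --rows '[{"x":0,"y":0,"z":0,"ax":0,"ay":0,"az":0,"jaw":-0.6},{"x":0,"y":0,"z":0,"ax":0,"ay":0,"az":0,"jaw":-0.6},{"x":0,"y":0,"z":-0.1,"ax":0,"ay":0,"az":0,"jaw":-0.6},{"x":0,"y":0,"z":-0.2,"ax":0,"ay":0,"az":0,"jaw":-0.6},{"x":0,"y":0,"z":-0.3,"ax":0,"ay":0,"az":0,"jaw":-0.6},{"x":0,"y":0,"z":-0.4,"ax":0,"ay":0,"az":0,"jaw":-0.6},{"x":0,"y":0,"z":-0.5,"ax":0,"ay":0,"az":0,"jaw":-0.6},{"x":0,"y":0,"z":-0.5,"ax":0,"ay":0,"az":0,"jaw":-0.6},{"x":0,"y":0,"z":-0.5,"ax":0,"ay":0,"az":0,"jaw":-0.6},{"x":0,"y":0,"z":-0.5,"ax":0,"ay":0,"az":0,"jaw":-0.6}]'

```text
time: 6.45
tool_pos: [605.1, -90.7, 141.5]
tcp_rot: [-3.141, 0.002, 0.093]
contact_force: [0.1, -0.3, -1.2]
grip_width: 33.6
finger_force: 30.0
```

```bash
python3 to.py 402.5,-48,140,0.093 402.5,-48,28,.093
```

```text
now [605.1 -90.7 141.5] [-3.1409e+00  2.0000e-03  9.3000e-02] grip 33.6 30.0 t 6.5 F [ 0.1 -0.3 -1.2]
[402.5, -48.0, 140.0, 0.093] calls 1 each [-0.9888 -0.3067  0.0096] rot(last) [-0.0006  0.0019 -0.    ]
[402.5, -48.0, 28.0, 0.093] calls 1 each [ 0.   -0.    0.56] rot(last) [0. 0. 0.]
```

>>> send_rows --rows '[{"x":-0.2,"y":-0.06,"z":0,"ax":0,"ay":0,"az":0,"jaw":-0.6},{"x":-0.45,"y":-0.14,"z":0,"ax":0,"ay":0,"az":0,"jaw":-0.6},{"x":-0.7,"y":-0.22,"z":0,"ax":0,"ay":0,"az":0,"jaw":-0.6},{"x":-0.9,"y":-0.28,"z":0,"ax":0,"ay":0,"az":0,"jaw":-0.6},{"x":-0.99,"y":-0.307,"z":0,"ax":0,"ay":0,"az":0,"jaw":-0.6},{"x":-0.99,"y":-0.307,"z":0,"ax":0,"ay":0,"az":0,"jaw":-0.6},{"x":-0.99,"y":-0.307,"z":0.15,"ax":0,"ay":0,"az":0,"jaw":-0.6},{"x":-0.99,"y":-0.307,"z":0.3,"ax":0,"ay":0,"az":0,"jaw":-0.6},{"x":-0.99,"y":-0.307,"z":0.42,"ax":0,"ay":0,"az":0,"jaw":-0.6},{"x":-0.99,"y":-0.307,"z":0.5,"ax":0,"ay":0,"az":0,"jaw":-0.6}]'

```text
time: 7.7
tool_pos: [403.7, -48.4, 41.2]
tcp_rot: [-3.141, 0.001, 0.093]
contact_force: [-0.8, -0.7, -0.4]
grip_width: 33.6
finger_force: 30.0
```

>>> send_rows --rows '[{"x":0,"y":0,"z":0.04,"ax":0,"ay":0,"az":0,"jaw":-0.6},{"x":0,"y":0,"z":0.06,"ax":0,"ay":0,"az":0,"jaw":-0.6},{"x":0,"y":0,"z":0.06,"ax":0,"ay":0,"az":0,"jaw":-0.6},{"x":0,"y":0,"z":0.06,"ax":0,"ay":0,"az":0,"jaw":-0.4},{"x":0,"y":0,"z":0.06,"ax":0,"ay":0,"az":0,"jaw":0},{"x":0,"y":0,"z":0.06,"ax":0,"ay":0,"az":0,"jaw":0.2},{"x":0,"y":0,"z":0.06,"ax":0,"ay":0,"az":0,"jaw":0.2},{"x":0,"y":0,"z":-0.2,"ax":0,"ay":0,"az":0,"jaw":0.6},{"x":0,"y":0,"z":-0.5,"ax":0,"ay":0,"az":0,"jaw":0.6},{"x":0,"y":0,"z":-0.6,"ax":0,"ay":0,"az":0,"jaw":0.6}]'

```text
time: 8.95
tool_pos: [404.3, -48.5, 166.0]
tcp_rot: [3.139, -0.005, 0.093]
contact_force: [0.4, 0.4, -0.8]
grip_width: 72.7
finger_force: 0.0
```

```bash
python3 to.py 390,-200,150,0.1164 390,-336,150,0.1164;python3 - <<'E'
from h import *
c=cap('top'); save('t2',cv2.resize(c['im'][215:265,220:290],(560,400)))
P=cloud(c); h=P[215:265,220:290]; m=(h[:,:,2]>48)&(h[:,:,2]<90); print(m.sum(), h[m].mean(0))
E
```

```text
now [404.3 -48.5 166. ] [ 3.1392 -0.0054  0.0931] grip 72.7 0.0 t 8.9 F [ 0.4  0.4 -0.8]
[390.0, -200.0, 150.0, 0.1164] calls 1 each [-0.1418  0.7473  0.0808] rot(last) [ 0.0023 -0.0051 -0.0223]
[390.0, -336.0, 150.0, 0.1164] calls 1 each [-0.079   0.6754  0.    ] rot(last) [0. 0. 0.]
0 [nan nan nan]<stdin>:3: RuntimeWarning: Mean of empty slice.
  ret = um.true_divide(
```

>>> send_rows --rows '[{"x":0.1,"y":0.716,"z":-0.16,"ax":0,"ay":0,"az":0,"jaw":1},{"x":0.1,"y":0.716,"z":-0.16,"ax":0,"ay":0,"az":0,"jaw":1},{"x":0.1,"y":0.716,"z":-0.16,"ax":0,"ay":0,"az":0,"jaw":1},{"x":0.1,"y":0.716,"z":-0.16,"ax":0,"ay":0,"az":0,"jaw":1},{"x":0.1,"y":1,"z":-0.16,"ax":0,"ay":0,"az":0,"jaw":1},{"x":0.1,"y":1,"z":-0.3,"ax":0,"ay":0,"az":-0.0223,"jaw":1},{"x":0.1,"y":1,"z":-0.3,"ax":0,"ay":0,"az":-0.0223,"jaw":1},{"x":0.1,"y":1,"z":-0.3,"ax":0,"ay":0,"az":-0.0223,"jaw":1},{"x":0.1,"y":1,"z":-0.3,"ax":0,"ay":0,"az":-0.0223,"jaw":1},{"x":0.1,"y":1,"z":-0.3,"ax":0,"ay":0,"az":-0.0223,"jaw":1}]'

```text
time: 10.25
tool_pos: [441.2, -244.8, 222.1]
tcp_rot: [-3.141, 0.001, 0.117]
contact_force: [-0.6, -0.2, 0.7]
grip_width: 92.2
finger_force: 0.0
```

>>> send_rows --rows '[{"x":0.1,"y":0.43,"z":0,"ax":0,"ay":0,"az":0,"jaw":1},{"x":0.1,"y":0.43,"z":0,"ax":0,"ay":0,"az":0,"jaw":1},{"x":0.1,"y":0.43,"z":0,"ax":0,"ay":0,"az":0,"jaw":1},{"x":0.1,"y":0.43,"z":0,"ax":0,"ay":0,"az":0,"jaw":1},{"x":0.1,"y":0.43,"z":0,"ax":0,"ay":0,"az":0,"jaw":1},{"x":0.1,"y":0.43,"z":0,"ax":0,"ay":0,"az":0,"jaw":1},{"x":0.1,"y":0.43,"z":0,"ax":0,"ay":0,"az":0,"jaw":1},{"x":0.1,"y":0.43,"z":0,"ax":0,"ay":0,"az":0,"jaw":1},{"x":0.1,"y":0.43,"z":0,"ax":0,"ay":0,"az":0,"jaw":1},{"x":0.1,"y":0.43,"z":0,"ax":0,"ay":0,"az":0,"jaw":1}]'

```text
time: 11.5
tool_pos: [471.1, -328.5, 222.7]
tcp_rot: [-3.142, 0.0, 0.116]
contact_force: [-0.4, 0.2, 0.1]
grip_width: 91.8
finger_force: 0.0
```

```bash
python3 look.py w3 29,37 52,64
python3 - <<'E'
from h import *
import pickle
c=cap('top');pickle.dump(c,open('t2.pkl','wb')); w=pickle.load(open('w3.pkl','rb'))
save('t2',np.hstack([cv2.resize(c['im'][130:280,80:300],(400,300)),cv2.resize(w['im'],(400,300))]))
E
```

```text
11.55 [ 471.15500447 -328.51648196  222.68426056] [3.14155772e+00 4.65549593e-05 1.16292634e-01]
29,37 [473.  34.] c 650.5 -564.4 r 36.0 mean [ 646.8 -548.7   33.1] 333 rect [ 645.4 -555.1] [72.  24.4] 28.8
29,37 [53. 25.] c 604.5 -93.9 r 9.4 mean [603.7 -98.9  33.2] 89 rect [603.5 -97.8] [ 8.3 18.8] 76.0
29,37 [257.  59.] c 592.5 -319.9 r 29.0 mean [ 592.8 -320.    32.6] 1909 rect [ 592.5 -320.2] [57.1 57.3] 58.2
29,37 [257. 136.] c 509.2 -330.2 r 28.6 mean [ 510.  -330.2   32.7] 1542 rect [ 509.6 -330.1] [55.6 56.1] 53.1
29,37 [ 57. 179.] c 412.6 -71.7 r 63.7 mean [431.7 -96.2  33.8] 693 rect [434.8 -92.6] [127.3  63.5] 46.8
29,37 [257. 204.] c 426.6 -340.5 r 28.7 mean [ 428.3 -340.3   32.7] 1271 rect [ 426.8 -340.4] [56.6 56.6] 64.3
29,37 [ 29. 194.] c 404.0 -50.7 r 16.2 mean [408.8 -58.6  32.7] 119 rect [407.5 -57. ] [32.4 14.4] 29.7
29,37 [ 13. 200.] c 399.4 -39.3 r 9.7 mean [397.7 -36.7  33.3] 75 rect [398.2 -36.7] [19.3  5.7] 24.3
52,64 [490.  34.] c 647.5 -563.6 r 33.6 mean [ 642.8 -549.8   58.1] 568 rect [ 641.8 -555.4] [67.1 20.8] 34.9
52,64 [37. 19.] c 604.9 -92.6 r 10.0 mean [603.1 -98.7  58.2] 181 rect [603.6 -96.9] [ 9.8 20. ] 72.8
52,64 [257.  56.] c 592.5 -320.2 r 8.9 mean [ 592.1 -320.1   56.6] 255 rect [ 592.5 -319.9] [16.8 16.7] 53.3
52,64 [257. 139.] c 508.9 -330.3 r 8.9 mean [ 509.6 -330.3   57. ] 208 rect [ 508.9 -330.1] [16.4 17.5] 5.6
52,64 [ 12. 203.] c 402.6 -48.7 r 17.6 mean [402.6 -52.   53.8] 225 rect [402.4 -50.7] [27.5 34.7] 84.2
52,64 [257. 212.] c 426.5 -340.4 r 9.1 mean [ 427.6 -340.3   56.8] 184 rect [ 426.7 -340.8] [17.4 17.7] 73.2
```

View pics/t2.png

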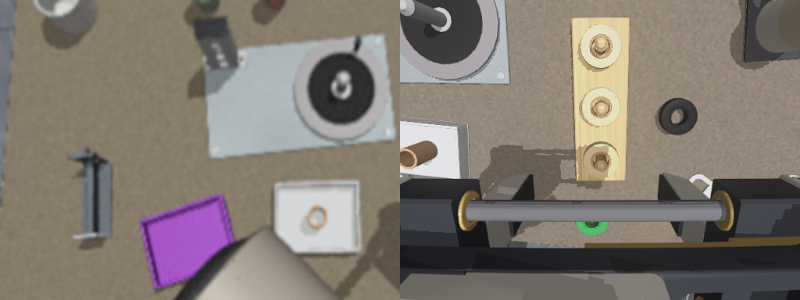

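The core stands in the white tray at (317,215) in the left half of the picture. The rolls are at (601,45), (600,107) and (600,160) in the right half. I start with the far roll.

>>> send_rows --rows '[{"x":0.25,"y":0.01,"z":0,"ax":0,"ay":0,"az":0,"jaw":1},{"x":0.5,"y":0.02,"z":0.1,"ax":0,"ay":0,"az":0,"jaw":1},{"x":0.608,"y":0.028,"z":0.3,"ax":0,"ay":0,"az":0,"jaw":1},{"x":0.608,"y":0.028,"z":0.5,"ax":0,"ay":0,"az":0,"jaw":1},{"x":0.608,"y":0.028,"z":0.6,"ax":0,"ay":0,"az":0,"jaw":1},{"x":0.608,"y":0.028,"z":0.75,"ax":0,"ay":0,"az":0,"jaw":1},{"x":0.608,"y":0.028,"z":0.9,"ax":0,"ay":0,"az":0,"jaw":1},{"x":0.608,"y":0.028,"z":1,"ax":0,"ay":0,"az":0,"jaw":1},{"x":0.608,"y":0.028,"z":1,"ax":0,"ay":0,"az":0,"jaw":1},{"x":0.608,"y":0.028,"z":1,"ax":0,"ay":0,"az":0,"jaw":1}]'

```text
time: 12.85
tool_pos: [593.3, -320.5, 23.9]
tcp_rot: [3.14, -0.002, 0.116]
contact_force: [-0.5, 0.5, 1.3]
grip_width: 91.7
finger_force: 0.0
```

>>> send_rows --rows '[{"x":0,"y":0,"z":0.013,"ax":0,"ay":0,"az":0,"jaw":0},{"x":0,"y":0,"z":0.013,"ax":0,"ay":0,"az":0,"jaw":0},{"x":0,"y":0,"z":0.013,"ax":0,"ay":0,"az":0,"jaw":0},{"x":0,"y":0,"z":0.013,"ax":0,"ay":0,"az":0,"jaw":0},{"x":0,"y":0,"z":0.013,"ax":0,"ay":0,"az":0,"jaw":0},{"x":0,"y":0,"z":-0.1,"ax":0,"ay":0,"az":0,"jaw":0},{"x":0,"y":0,"z":-0.25,"ax":0,"ay":0,"az":0,"jaw":0},{"x":0,"y":0,"z":-0.4,"ax":0,"ay":0,"az":0,"jaw":0},{"x":0,"y":0,"z":-0.55,"ax":0,"ay":0,"az":0,"jaw":0},{"x":0,"y":0,"z":-0.65,"ax":0,"ay":0,"az":0,"jaw":0}]'

```text
time: 14.1
tool_pos: [592.9, -320.1, 154.3]
tcp_rot: [3.141, -0.001, 0.116]
contact_force: [0.4, -0.4, -1.0]
grip_width: 57.6
finger_force: 30.0
```

```bash
python3 to.py 605.3,-91,150,0.116
```

```text
now [ 592.9 -320.1  154.3] [ 3.1405e+00 -1.2000e-03  1.1640e-01] grip 57.6 30.0 t 14.1 F [ 0.4 -0.4 -1. ]
[605.3, -91.0, 150.0, 0.116] calls 2 each [ 0.0973 -0.5653  0.0103] rot(last) [ 0.001  -0.0011  0.0003]
```

>>> send_rows --rows '[{"x":0.02,"y":-0.12,"z":0,"ax":0,"ay":0,"az":0,"jaw":0},{"x":0.05,"y":-0.3,"z":0,"ax":0,"ay":0,"az":0,"jaw":0},{"x":0.08,"y":-0.48,"z":0,"ax":0,"ay":0,"az":0,"jaw":0},{"x":0.12,"y":-0.66,"z":0,"ax":0,"ay":0,"az":0,"jaw":0},{"x":0.16,"y":-0.82,"z":0,"ax":0,"ay":0,"az":0,"jaw":0},{"x":0.18,"y":-0.93,"z":0,"ax":0,"ay":0,"az":0,"jaw":0},{"x":0.195,"y":-1,"z":0,"ax":0,"ay":0,"az":0,"jaw":0},{"x":0.195,"y":-1,"z":0,"ax":0,"ay":0,"az":0,"jaw":0},{"x":0.195,"y":-1,"z":0,"ax":0,"ay":0,"az":0,"jaw":0},{"x":0.195,"y":-1,"z":0,"ax":0,"ay":0,"az":0,"jaw":0}]'

```text
time: 15.35
tool_pos: [608.0, -117.8, 152.6]
tcp_rot: [3.141, 0.0, 0.115]
contact_force: [0.1, 0.3, -1.1]
grip_width: 57.7
finger_force: 30.0
```

>>> send_rows --rows '[{"x":0,"y":-0.131,"z":0,"ax":0,"ay":0,"az":0,"jaw":0},{"x":0,"y":-0.131,"z":0,"ax":0,"ay":0,"az":0,"jaw":0},{"x":0,"y":-0.131,"z":0,"ax":0,"ay":0,"az":0,"jaw":0},{"x":0,"y":-0.131,"z":0.1,"ax":0,"ay":0,"az":0,"jaw":0},{"x":0,"y":-0.131,"z":0.2,"ax":0,"ay":0,"az":0,"jaw":0},{"x":0,"y":-0.131,"z":0.26,"ax":0,"ay":0,"az":0,"jaw":0},{"x":0,"y":-0.131,"z":0.32,"ax":0,"ay":0,"az":0,"jaw":0},{"x":0,"y":-0.131,"z":0.38,"ax":0,"ay":0,"az":0,"jaw":0},{"x":0,"y":-0.131,"z":0.38,"ax":0,"ay":0,"az":0,"jaw":0},{"x":0,"y":-0.131,"z":0.38,"ax":0,"ay":0,"az":0,"jaw":0}]'

```text
time: 16.6
tool_pos: [605.4, -90.8, 77.1]
tcp_rot: [3.141, -0.001, 0.116]
contact_force: [-0.1, -0.7, -0.7]
grip_width: 57.4
finger_force: 30.0
```

```bash
python3 to.py 605.3,-91,31,0.116
```

```text
now [605.4 -90.8  77.1] [ 3.1412e+00 -7.0000e-04  1.1640e-01] grip 57.4 30.0 t 16.6 F [-0.1 -0.7 -0.7]
[605.3, -91.0, 31.0, 0.116] calls 1 each [-0.0008  0.0007  0.2305] rot(last) [ 0.0004 -0.0007  0.0004]
```

>>> send_rows --rows '[{"x":0,"y":0,"z":0.08,"ax":0,"ay":0,"az":0,"jaw":0},{"x":0,"y":0,"z":0.16,"ax":0,"ay":0,"az":0,"jaw":0},{"x":0,"y":0,"z":0.23,"ax":0,"ay":0,"az":0,"jaw":0},{"x":0,"y":0,"z":0.23,"ax":0,"ay":0,"az":0,"jaw":0},{"x":0,"y":0,"z":0.23,"ax":0,"ay":0,"az":0,"jaw":0.6},{"x":0,"y":0,"z":0.23,"ax":0,"ay":0,"az":0,"jaw":1},{"x":0,"y":0,"z":0.1,"ax":0,"ay":0,"az":0,"jaw":1},{"x":0,"y":0,"z":-0.1,"ax":0,"ay":0,"az":0,"jaw":1},{"x":0,"y":0,"z":-0.3,"ax":0,"ay":0,"az":0,"jaw":1},{"x":0,"y":0,"z":-0.375,"ax":0,"ay":0,"az":0,"jaw":1}]'

```text
time: 17.85
tool_pos: [606.3, -91.0, 154.7]
tcp_rot: [3.14, -0.005, 0.116]
contact_force: [0.2, 0.3, 0.7]
grip_width: 91.7
finger_force: 0.0
```

>>> send_rows --rows '[{"x":-0.1,"y":0.16,"z":0,"ax":0,"ay":0,"az":0,"jaw":1},{"x":-0.25,"y":0.4,"z":0,"ax":0,"ay":0,"az":0,"jaw":1},{"x":-0.4,"y":0.65,"z":0,"ax":0,"ay":0,"az":0,"jaw":1},{"x":-0.55,"y":0.9,"z":0,"ax":0,"ay":0,"az":0,"jaw":1},{"x":-0.616,"y":1,"z":0,"ax":0,"ay":0,"az":0,"jaw":1},{"x":-0.616,"y":1,"z":0,"ax":0,"ay":0,"az":0,"jaw":1},{"x":-0.616,"y":1,"z":0,"ax":0,"ay":0,"az":0,"jaw":1},{"x":-0.616,"y":1,"z":0,"ax":0,"ay":0,"az":0,"jaw":1},{"x":-0.616,"y":1,"z":0,"ax":0,"ay":0,"az":0,"jaw":1},{"x":-0.616,"y":1,"z":0,"ax":0,"ay":0,"az":0,"jaw":1}]'

```text
time: 19.1
tool_pos: [506.2, -303.2, 151.8]
tcp_rot: [3.141, -0.0, 0.117]
contact_force: [0.1, -0.1, -0.9]
grip_width: 91.6
finger_force: 0.0
```

```bash
python3 to.py 509.2,-330.2,20.5,0.116; python3 look.py w4 38,46
```

```text
now [ 506.2 -303.2  151.8] [ 3.1415e+00 -1.0000e-04  1.1730e-01] grip 91.6 0.0 t 19.1 F [ 0.1 -0.1 -0.9]
[509.2, -330.2, 20.5, 0.116] calls 1 each [-0.0012  0.136   0.6563] rot(last) [ 0.0001 -0.0001  0.0012]
19.15 [ 506.16044949 -303.29740941  151.74615404] [ 3.14149806e+00 -3.56301039e-05  1.17033717e-01]
38,46 [25. 48.] c 604.7 -90.6 r 29.2 mean [604.6 -98.5  40.9] 2375 rect [604.1 -97.2] [43.6 58.2] 85.5
```

>>> send_rows --rows '[{"x":0,"y":0.136,"z":0,"ax":0,"ay":0,"az":0,"jaw":1},{"x":0,"y":0.136,"z":0.15,"ax":0,"ay":0,"az":0,"jaw":1},{"x":0,"y":0.136,"z":0.35,"ax":0,"ay":0,"az":0,"jaw":1},{"x":0,"y":0.136,"z":0.55,"ax":0,"ay":0,"az":0,"jaw":1},{"x":0,"y":0.136,"z":0.656,"ax":0,"ay":0,"az":0,"jaw":1},{"x":0,"y":0.136,"z":0.656,"ax":0,"ay":0,"az":0,"jaw":0},{"x":0,"y":0.136,"z":0.656,"ax":0,"ay":0,"az":0,"jaw":0},{"x":0,"y":0.136,"z":0.656,"ax":0,"ay":0,"az":0,"jaw":0},{"x":0,"y":0.136,"z":0.656,"ax":0,"ay":0,"az":0,"jaw":0},{"x":0,"y":0.136,"z":0.656,"ax":0,"ay":0,"az":0,"jaw":0}]'

```text
time: 20.4
tool_pos: [509.6, -331.1, 21.7]
tcp_rot: [3.14, -0.001, 0.116]
contact_force: [-1.0, 0.4, 6.8]
grip_width: 57.6
finger_force: 30.0
```

>>> send_rows --rows '[{"x":0,"y":0,"z":-0.15,"ax":0,"ay":0,"az":0,"jaw":0},{"x":0,"y":0,"z":-0.3,"ax":0,"ay":0,"az":0,"jaw":0},{"x":0,"y":0,"z":-0.5,"ax":0,"ay":0,"az":0,"jaw":0},{"x":0.06,"y":-0.1,"z":-0.65,"ax":0,"ay":0,"az":0,"jaw":0},{"x":0.16,"y":-0.26,"z":-0.65,"ax":0,"ay":0,"az":0,"jaw":0},{"x":0.3,"y":-0.48,"z":-0.65,"ax":0,"ay":0,"az":0,"jaw":0},{"x":0.43,"y":-0.7,"z":-0.65,"ax":0,"ay":0,"az":0,"jaw":0},{"x":0.55,"y":-0.89,"z":-0.65,"ax":0,"ay":0,"az":0,"jaw":0},{"x":0.616,"y":-1,"z":-0.65,"ax":0,"ay":0,"az":0,"jaw":0},{"x":0.616,"y":-1,"z":-0.65,"ax":0,"ay":0,"az":0,"jaw":0}]'

```text
time: 21.65
tool_pos: [608.5, -115.8, 150.2]
tcp_rot: [-3.141, 0.0, 0.119]
contact_force: [-0.1, -0.3, -1.4]
grip_width: 57.5
finger_force: 30.0
```

>>> send_rows --rows '[{"x":0,"y":-0.131,"z":0,"ax":0,"ay":0,"az":0,"jaw":0},{"x":0,"y":-0.131,"z":0,"ax":0,"ay":0,"az":0,"jaw":0},{"x":0,"y":-0.131,"z":0,"ax":0,"ay":0,"az":0,"jaw":0},{"x":0,"y":-0.131,"z":0.1,"ax":0,"ay":0,"az":0,"jaw":0},{"x":0,"y":-0.131,"z":0.2,"ax":0,"ay":0,"az":0,"jaw":0},{"x":0,"y":-0.131,"z":0.26,"ax":0,"ay":0,"az":0,"jaw":0},{"x":0,"y":-0.131,"z":0.32,"ax":0,"ay":0,"az":0,"jaw":0},{"x":0,"y":-0.131,"z":0.37,"ax":0,"ay":0,"az":0,"jaw":0},{"x":0,"y":-0.131,"z":0.37,"ax":0,"ay":0,"az":0,"jaw":0},{"x":0,"y":-0.131,"z":0.37,"ax":0,"ay":0,"az":0,"jaw":0}]'

```text
time: 22.9
tool_pos: [605.5, -91.8, 77.0]
tcp_rot: [3.141, -0.001, 0.117]
contact_force: [0.1, 0.3, -0.2]
grip_width: 57.6
finger_force: 30.0
```

```bash
python3 to.py 605.3,-91,50,0.116
```

```text
now [605.5 -91.8  77. ] [ 3.1411e+00 -8.0000e-04  1.1650e-01] grip 57.6 30.0 t 22.9 F [ 0.1  0.3 -0.2]
[605.3, -91.0, 50.0, 0.116] calls 1 each [-0.0009 -0.0042  0.1348] rot(last) [ 0.0004 -0.0008  0.0005]
```

>>> send_rows --rows '[{"x":0,"y":-0.003,"z":0.05,"ax":0,"ay":0,"az":0,"jaw":0},{"x":0,"y":-0.003,"z":0.1,"ax":0,"ay":0,"az":0,"jaw":0},{"x":0,"y":-0.003,"z":0.135,"ax":0,"ay":0,"az":0,"jaw":0},{"x":0,"y":-0.003,"z":0.135,"ax":0,"ay":0,"az":0,"jaw":0},{"x":0,"y":-0.003,"z":0.135,"ax":0,"ay":0,"az":0,"jaw":0.6},{"x":0,"y":-0.003,"z":0.135,"ax":0,"ay":0,"az":0,"jaw":1},{"x":0,"y":-0.003,"z":0,"ax":0,"ay":0,"az":0,"jaw":1},{"x":0,"y":-0.003,"z":-0.2,"ax":0,"ay":0,"az":0,"jaw":1},{"x":0,"y":-0.003,"z":-0.375,"ax":0,"ay":0,"az":0,"jaw":1},{"x":0,"y":-0.003,"z":-0.375,"ax":0,"ay":0,"az":0,"jaw":1}]'

```text
time: 24.15
tool_pos: [606.9, -91.6, 154.9]
tcp_rot: [3.139, -0.006, 0.116]
contact_force: [0.2, 0.6, -0.3]
grip_width: 91.7
finger_force: 0.0
```

>>> send_rows --rows '[{"x":-0.15,"y":0.16,"z":0,"ax":0,"ay":0,"az":0,"jaw":1},{"x":-0.35,"y":0.38,"z":0,"ax":0,"ay":0,"az":0,"jaw":1},{"x":-0.55,"y":0.6,"z":0,"ax":0,"ay":0,"az":0,"jaw":1},{"x":-0.75,"y":0.82,"z":0,"ax":0,"ay":0,"az":0,"jaw":1},{"x":-0.9,"y":0.99,"z":0,"ax":0,"ay":0,"az":0,"jaw":1},{"x":-0.9,"y":0.99,"z":0,"ax":0,"ay":0,"az":0,"jaw":1},{"x":-0.9,"y":0.99,"z":0,"ax":0,"ay":0,"az":0,"jaw":1},{"x":-0.9,"y":0.99,"z":0,"ax":0,"ay":0,"az":0,"jaw":1},{"x":-0.9,"y":0.99,"z":0,"ax":0,"ay":0,"az":0,"jaw":1},{"x":-0.9,"y":0.99,"z":0,"ax":0,"ay":0,"az":0,"jaw":1}]'

```text
time: 25.4
tool_pos: [449.7, -308.1, 151.5]
tcp_rot: [3.142, 0.0, 0.118]
contact_force: [-0.2, 0.0, -0.3]
grip_width: 92.0
finger_force: 0.0
```

```bash
python3 to.py 426.7,-340.4,20.5,0.116 605.3,-91,152,.116
```

```text
now [ 449.7 -308.1  151.5] [3.1416 0.     0.1175] grip 92.0 0.0 t 25.4 F [-0.2  0.  -0.3]
[426.7, -340.4, 20.5, 0.116] calls 1 each [-0.1333  0.147   0.655 ] rot(last) [0.     0.     0.0015]
[605.3, -91.0, 152.0, 0.116] calls 2 each [ 0.5157 -0.5676 -0.3288] rot(last) [0. 0. 0.]
```

>>> send_rows --rows '[{"x":-0.133,"y":0.147,"z":0,"ax":0,"ay":0,"az":0,"jaw":1},{"x":-0.133,"y":0.147,"z":0.12,"ax":0,"ay":0,"az":0,"jaw":1},{"x":-0.133,"y":0.147,"z":0.35,"ax":0,"ay":0,"az":0,"jaw":1},{"x":-0.133,"y":0.147,"z":0.55,"ax":0,"ay":0,"az":0,"jaw":1},{"x":-0.133,"y":0.147,"z":0.655,"ax":0,"ay":0,"az":0,"jaw":1},{"x":-0.133,"y":0.147,"z":0.655,"ax":0,"ay":0,"az":0,"jaw":0},{"x":-0.133,"y":0.147,"z":0.655,"ax":0,"ay":0,"az":0,"jaw":0},{"x":-0.133,"y":0.147,"z":0.655,"ax":0,"ay":0,"az":0,"jaw":0},{"x":-0.133,"y":0.147,"z":0.655,"ax":0,"ay":0,"az":0,"jaw":0},{"x":-0.133,"y":0.147,"z":0.655,"ax":0,"ay":0,"az":0,"jaw":0}]'

```text
time: 26.65
tool_pos: [426.8, -341.4, 21.5]
tcp_rot: [3.14, -0.001, 0.116]
contact_force: [-1.1, -0.2, 6.9]
grip_width: 57.3
finger_force: 30.0
```

>>> send_rows --rows '[{"x":0,"y":0,"z":-0.15,"ax":0,"ay":0,"az":0,"jaw":0},{"x":0,"y":0,"z":-0.3,"ax":0,"ay":0,"az":0,"jaw":0},{"x":0,"y":0,"z":-0.5,"ax":0,"ay":0,"az":0,"jaw":0},{"x":0.1,"y":-0.11,"z":-0.65,"ax":0,"ay":0,"az":0,"jaw":0},{"x":0.25,"y":-0.275,"z":-0.65,"ax":0,"ay":0,"az":0,"jaw":0},{"x":0.43,"y":-0.473,"z":-0.65,"ax":0,"ay":0,"az":0,"jaw":0},{"x":0.61,"y":-0.67,"z":-0.65,"ax":0,"ay":0,"az":0,"jaw":0},{"x":0.78,"y":-0.86,"z":-0.65,"ax":0,"ay":0,"az":0,"jaw":0},{"x":0.9,"y":-0.99,"z":-0.65,"ax":0,"ay":0,"az":0,"jaw":0},{"x":0.9,"y":-0.99,"z":-0.65,"ax":0,"ay":0,"az":0,"jaw":0}]'

```text
time: 27.9
tool_pos: [582.9, -121.2, 150.2]
tcp_rot: [-3.141, 0.0, 0.12]
contact_force: [0.5, -0.3, -0.9]
grip_width: 57.3
finger_force: 30.0
```

>>> send_rows --rows '[{"x":0.131,"y":-0.145,"z":0,"ax":0,"ay":0,"az":0,"jaw":0},{"x":0.131,"y":-0.145,"z":0,"ax":0,"ay":0,"az":0,"jaw":0},{"x":0.131,"y":-0.145,"z":0,"ax":0,"ay":0,"az":0,"jaw":0},{"x":0.131,"y":-0.145,"z":0.1,"ax":0,"ay":0,"az":0,"jaw":0},{"x":0.131,"y":-0.145,"z":0.2,"ax":0,"ay":0,"az":0,"jaw":0},{"x":0.131,"y":-0.145,"z":0.26,"ax":0,"ay":0,"az":0,"jaw":0},{"x":0.131,"y":-0.145,"z":0.32,"ax":0,"ay":0,"az":0,"jaw":0},{"x":0.131,"y":-0.145,"z":0.36,"ax":0,"ay":0,"az":0,"jaw":0},{"x":0.131,"y":-0.145,"z":0.36,"ax":0,"ay":0,"az":0,"jaw":0},{"x":0.131,"y":-0.145,"z":0.36,"ax":0,"ay":0,"az":0,"jaw":0}]'

```text
time: 29.15
tool_pos: [605.1, -91.6, 79.0]
tcp_rot: [3.141, -0.001, 0.116]
contact_force: [0.2, -0.1, 0.2]
grip_width: 57.3
finger_force: 30.0
```

```bash
python3 to.py 605.3,-91,69,0.116 605.3,-91,240,.093 430,200,240,.0
```

```text
now [605.1 -91.6  79. ] [ 3.1411e+00 -8.0000e-04  1.1650e-01] grip 57.3 30.0 t 29.1 F [ 0.2 -0.1  0.2]
[605.3, -91.0, 69.0, 0.116] calls 1 each [ 0.0012 -0.0031  0.0499] rot(last) [ 0.0004 -0.0008  0.0005]
[605.3, -91.0, 240.0, 0.093] calls 1 each [ 0.     0.    -0.855] rot(last) [ 0.    -0.     0.022]
[430.0, 200.0, 240.0, 0.0] calls 2 each [-0.3688 -0.7651 -0.    ] rot(last) [ 0.     -0.      0.0888]
```

>>> send_rows --rows '[{"x":0,"y":-0.003,"z":0.05,"ax":0,"ay":0,"az":0,"jaw":0},{"x":0,"y":-0.003,"z":0.05,"ax":0,"ay":0,"az":0,"jaw":0},{"x":0,"y":-0.003,"z":0.05,"ax":0,"ay":0,"az":0,"jaw":0.6},{"x":0,"y":-0.003,"z":0.05,"ax":0,"ay":0,"az":0,"jaw":1},{"x":0,"y":-0.003,"z":0.05,"ax":0,"ay":0,"az":0,"jaw":1},{"x":0,"y":-0.003,"z":-0.1,"ax":0,"ay":0,"az":0,"jaw":1},{"x":0,"y":-0.003,"z":-0.3,"ax":0,"ay":0,"az":0,"jaw":1},{"x":0,"y":-0.003,"z":-0.6,"ax":0,"ay":0,"az":0,"jaw":1},{"x":0,"y":-0.003,"z":-0.85,"ax":0,"ay":0,"az":0,"jaw":1},{"x":0,"y":-0.003,"z":-0.85,"ax":0,"ay":0,"az":0,"jaw":1}]'

```text
time: 30.4
tool_pos: [606.6, -91.5, 253.7]
tcp_rot: [3.138, -0.009, 0.116]
contact_force: [0.8, -0.8, -0.7]
grip_width: 92.1
finger_force: 0.0
```

>>> send_rows --rows '[{"x":-0.1,"y":-0.2,"z":0,"ax":0,"ay":0,"az":0,"jaw":1},{"x":-0.2,"y":-0.45,"z":0,"ax":0,"ay":0,"az":0.01,"jaw":1},{"x":-0.3,"y":-0.7,"z":0,"ax":0,"ay":0,"az":0.022,"jaw":1},{"x":-0.417,"y":-0.96,"z":0,"ax":0,"ay":0,"az":0.022,"jaw":1},{"x":-0.417,"y":-0.96,"z":0,"ax":0,"ay":0,"az":0.022,"jaw":1},{"x":-0.417,"y":-0.96,"z":0,"ax":0,"ay":0,"az":0.022,"jaw":1},{"x":-0.417,"y":-0.96,"z":0,"ax":0,"ay":0,"az":0.022,"jaw":1},{"x":-0.417,"y":-0.96,"z":0,"ax":0,"ay":0,"az":0.022,"jaw":1},{"x":-0.417,"y":-0.96,"z":0,"ax":0,"ay":0,"az":0.022,"jaw":1},{"x":-0.417,"y":-0.96,"z":0,"ax":0,"ay":0,"az":0.022,"jaw":1}]'

```text
time: 31.65
tool_pos: [499.7, 89.7, 248.4]
tcp_rot: [3.141, 0.0, 0.093]
contact_force: [0.1, -0.2, 0.2]
grip_width: 91.2
finger_force: 0.0
```

```bash
python3 look.py w5 76,82 170,185; python3 to.py 400,200,240,0.05 400,330,240,0
```

```text
31.7 [499.65369295  89.83239134 248.43900943] [3.14149454e+00 6.66904184e-05 9.29292805e-02]
76,82 [428.  93.] c 603.4 -89.3 r 29.3 mean [603.7 -88.1  78.5] 1903 rect [603.6 -89.3] [57.3 56.4] 58.5
170,185 [239.   1.] c 642.5 112.7 r 24.5 mean [642.3 111.6 173.1] 150 rect [642.  112.6] [ 2.2 48.9] 5.6
now [499.7  89.8 248.4] [3.1415e+00 1.0000e-04 9.2900e-02] grip 92.0 0.0 t 31.7 F [0.  0.4 0.4]
[400.0, 200.0, 240.0, 0.05] calls 1 each [-0.445  -0.5947  0.0422] rot(last) [0.0001 0.0001 0.041 ]
[400.0, 330.0, 240.0, 0.0] calls 1 each [ 0.0325 -0.6492 -0.    ] rot(last) [ 0.     -0.      0.0477]
```

View pics/w5.png

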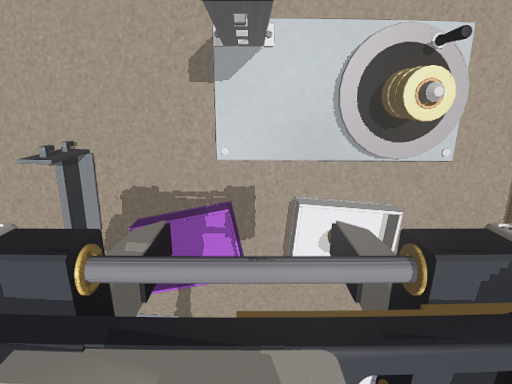

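The rolls are stacked at (425,93). The upright's front face with its slots is at (240,25), and the tear arm is at left (70,180). I fit the upright's face next.

Run:
```python
from h import *
import pickle
c=pickle.load(open('w5.pkl','rb'));P=cloud(c).reshape(-1,3)
m=(P[:,0]>625)&(P[:,0]<665)&(P[:,1]>80)&(P[:,1]<145)&(P[:,2]>30)&(P[:,2]<172)
Q=P[m]
for _ in range(4):
    A=np.c_[Q[:,1],Q[:,2],np.ones(len(Q))]; s=np.linalg.lstsq(A,Q[:,0],rcond=None)[0]; r=Q[:,0]-A@s; Q=Q[abs(r)<2.5]
print('x = a y + b z + c',s,'n',len(Q),'yaw',-np.arctan(s[0]),r.std())
psi=-np.arctan(s[0]); ex=np.array([np.cos(psi),np.sin(psi)]);ey=np.array([-np.sin(psi),np.cos(psi)])
t=Q[:,:2]@ey
for lo in range(30,170,20):
    k=(Q[:,2]>lo)&(Q[:,2]<lo+20)
    if k.sum()>20: print(lo,k.sum(),np.percentile(t[k],[1,99]).round(1),(Q[k,:2]@ex).mean().round(1))
# plate top
for z in (6,):
    k=(abs(P[:,2]-z)<2.0)&(P[:,0]>480)&(P[:,1]<170)&(P[:,1]>-200); R=P[k][:,:2].astype(np.float32); print('plate',cv2.minAreaRect(R))
sp=np.array([605.4,-91]);print('spindle-derived front', sp@ex+55, 'centre t', sp@ey+200)
# slots: points deeper than face
d=P[:,:2]@ex-(Q[:,:2]@ex).mean(); tt=P[:,:2]@ey
im=c['im'].reshape(-1,3); 
k=(d>4)&(d<60)&(abs(tt-np.mean(t))<10)&(P[:,2]>20)&(P[:,2]<175); print('behind',k.sum(), np.percentile(tt[k],[3,50,97]) if k.sum() else '')
```

```text
x = a y + b z + c [-8.94264561e-02  4.01572808e-04  6.52290378e+02] n 2205 yaw 0.08918920961317192 0.3882198646464959
30 141 [31.2 79.7] 649.5
50 219 [31.  79.6] 649.8
70 188 [30.9 79.7] 649.8
90 297 [31.2 79.8] 650.0
110 232 [30.8 79.9] 649.7
130 458 [31.  79.6] 649.5
150 601 [30.8 79.1] 649.8
plate ((598.3855590820312, -16.315261840820312), (174.17642211914062, 325.3268737792969), 5.236232280731201)
spindle-derived front 649.8882415006675 centre t 55.4381097099116
behind 0
```

>>> send_rows --rows '[{"x":-0.1,"y":-0.12,"z":0,"ax":0,"ay":0,"az":0,"jaw":1},{"x":-0.25,"y":-0.3,"z":0,"ax":0,"ay":0,"az":0.04,"jaw":1},{"x":-0.4,"y":-0.5,"z":0,"ax":0,"ay":0,"az":0.089,"jaw":1},{"x":-0.4,"y":-0.75,"z":0,"ax":0,"ay":0,"az":0.089,"jaw":1},{"x":-0.4,"y":-1,"z":0,"ax":0,"ay":0,"az":0.089,"jaw":1},{"x":-0.4,"y":-1,"z":0,"ax":0,"ay":0,"az":0.089,"jaw":1},{"x":-0.4,"y":-1,"z":0,"ax":0,"ay":0,"az":0.089,"jaw":1},{"x":-0.4,"y":-1,"z":0,"ax":0,"ay":0,"az":0.089,"jaw":1},{"x":-0.4,"y":-1,"z":0,"ax":0,"ay":0,"az":0.089,"jaw":1},{"x":-0.4,"y":-1,"z":0,"ax":0,"ay":0,"az":0.089,"jaw":1}]'

```text
time: 32.95
tool_pos: [401.5, 281.2, 248.6]
tcp_rot: [3.142, -0.0, -0.001]
contact_force: [-0.0, -0.8, 0.6]
grip_width: 91.9
finger_force: 0.0
```

```bash
python3 look.py w6 3.5,7 60,68 38,46 76,92
```

```text
33.0 [401.48027676 281.2733881  248.56369947] [ 3.14153012e+00 -1.39247808e-04 -7.46054141e-04]
3.5,7 [432.  42.] c 555.3 45.2 r 109.7 mean [552.2  55.5   5.4] 11002 rect [555.6  45.9] [102.  196.3] 5.2
3.5,7 [227. 134.] c 434.4 311.7 r 56.4 mean [436.7 313.8   5. ] 1231 rect [434.3 313.7] [111.9  20.3] 3.9
3.5,7 [202. 136.] c 431.8 350.1 r 56.1 mean [434.1 346.4   5. ] 892 rect [432.1 346.2] [112.   14.8] 4.0
3.5,7 [479. 162.] c 398.6 -45.2 r 60.9 mean [399.3 -35.    4.2] 1492 rect [401.5 -46.6] [94.3 90.3] 0.6
3.5,7 [337. 184.] c 365.9 162.6 r 78.3 mean [367.8 162.4   4.3] 3653 rect [366.  163.3] [ 91.2 131.5] 16.6
60,68 [215. 190.] c 377.4 324.4 r 17.8 mean [377.9 324.   64.9] 129 rect [377.3 324.4] [ 4.3 35.5] 4.0
38,46 [212. 140.] c 432.4 323.2 r 57.5 mean [433.5 328.2  41.8] 830 rect [433.9 323.2] [111.7  37.8] 0.1
38,46 [500. 164.] c 402.0 -43.3 r 16.1 mean [404.4 -33.6  42. ] 130 rect [402.6 -36.2] [15.4 32.2] 85.5
76,92 [202.  88.] c 492.2 332.5 r 20.1 mean [491.5 332.3  83.1] 232 rect [491.3 332.4] [ 6.3 40.2] 3.7
```

View pics/w6.png

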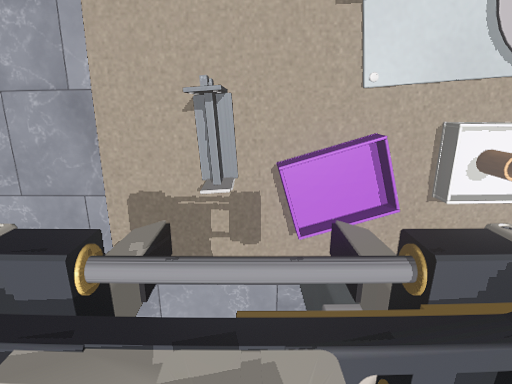

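The view shows the tear arm at (215,135), undisturbed. Its back plate is at (202,88), its toothed plate at (217,188) and its yaw about 0.07. I approach the web at (429,328).

>>> send_rows --rows '[{"x":0.1375,"y":-0.2345,"z":0,"ax":0,"ay":0,"az":-0.067,"jaw":0.2},{"x":0.1375,"y":-0.2345,"z":0.1,"ax":0,"ay":0,"az":-0.067,"jaw":0.2},{"x":0.1375,"y":-0.2345,"z":0.35,"ax":0,"ay":0,"az":-0.067,"jaw":0.2},{"x":0.1375,"y":-0.2345,"z":0.6,"ax":0,"ay":0,"az":-0.067,"jaw":0.2},{"x":0.1375,"y":-0.2345,"z":0.8,"ax":0,"ay":0,"az":-0.067,"jaw":0.2},{"x":0.1375,"y":-0.2345,"z":0.8,"ax":0,"ay":0,"az":-0.067,"jaw":0.2},{"x":0.1375,"y":-0.2345,"z":0.8,"ax":0,"ay":0,"az":-0.067,"jaw":0.2},{"x":0.1375,"y":-0.2345,"z":0.8,"ax":0,"ay":0,"az":-0.067,"jaw":0.2},{"x":0.1375,"y":-0.2345,"z":0.8,"ax":0,"ay":0,"az":-0.067,"jaw":0.2},{"x":0.1375,"y":-0.2345,"z":0.8,"ax":0,"ay":0,"az":-0.067,"jaw":0.2}]'

```text
time: 34.25
tool_pos: [429.0, 328.8, 89.2]
tcp_rot: [-3.141, -0.001, 0.07]
contact_force: [0.8, -0.6, -0.1]
grip_width: 54.8
finger_force: 0.0
```

```bash
python3 to.py 429,328.1,11,0.07; python3 look.py w7 38,46 76,92
```

```text
now [429.  328.8  89.2] [-3.1411e+00 -1.2000e-03  7.0300e-02] grip 54.8 0.0 t 34.2 F [ 0.8 -0.6 -0.1]
[429.0, 328.1, 11.0, 0.07] calls 1 each [-0.0009  0.0035  0.3909] rot(last) [-0.0004 -0.0011  0.0003]
34.3 [428.94149213 328.69871213  88.9805987 ] [-3.14134126e+00 -7.76378732e-04  7.03249235e-02]
38,46 [253. 192.] c 439.1 328.3 r 46.9 mean [442.  328.7  41.8] 1681 rect [439.1 328.3] [93.6  9.3] 3.8
76,92 [254. 126.] c 491.8 332.2 r 20.0 mean [491.9 331.9  83.5] 768 rect [491.3 332.2] [ 6.4 39.9] 3.6
```

>>> send_rows --rows '[{"x":0,"y":0,"z":0.12,"ax":0,"ay":0,"az":0.004,"jaw":0},{"x":0,"y":0,"z":0.24,"ax":0,"ay":0,"az":0.004,"jaw":0},{"x":0,"y":0,"z":0.34,"ax":0,"ay":0,"az":0.004,"jaw":0},{"x":0,"y":0,"z":0.39,"ax":0,"ay":0,"az":0.004,"jaw":0},{"x":0,"y":0,"z":0.39,"ax":0,"ay":0,"az":0.004,"jaw":-0.5},{"x":0,"y":0,"z":0.39,"ax":0,"ay":0,"az":0.004,"jaw":-0.95},{"x":0,"y":0,"z":0.39,"ax":0,"ay":0,"az":0.004,"jaw":-0.95},{"x":0,"y":0,"z":0.39,"ax":0,"ay":0,"az":0.004,"jaw":-0.95},{"x":0,"y":0,"z":0.39,"ax":0,"ay":0,"az":0.004,"jaw":-0.95},{"x":0,"y":0,"z":0.39,"ax":0,"ay":0,"az":0.004,"jaw":-0.95}]'

```text
time: 35.55
tool_pos: [429.0, 328.6, 11.0]
tcp_rot: [-3.142, -0.001, 0.066]
contact_force: [-0.7, -2.5, 4.7]
grip_width: 9.6
finger_force: 30.0
```

```bash
python3 to.py 429,328.1,111,0.0892 542.6,104.2,110,0.0892 542.6,104.2,70,.0892 577.5,107.3,70,.0892
```

```text
now [429.  328.6  11. ] [-3.1416e+00 -6.0000e-04  6.6100e-02] grip 9.6 30.0 t 35.5 F [-0.7 -2.5  4.7]
[429.0, 328.1, 111.0, 0.0892] calls 1 each [ 1.000e-04  2.300e-03 -5.002e-01] rot(last) [ 0.     -0.0006 -0.0221]
[542.6, 104.2, 110.0, 0.0892] calls 2 each [0.233  0.5828 0.0025] rot(last) [0. 0. 0.]
[542.6, 104.2, 70.0, 0.0892] calls 1 each [-0.  -0.   0.2] rot(last) [0. 0. 0.]
[577.5, 107.3, 70.0, 0.0892] calls 1 each [1.752e-01 1.000e-04 0.000e+00] rot(last) [0. 0. 0.]
```

>>> send_rows --rows '[{"x":0,"y":0,"z":-0.05,"ax":0,"ay":0,"az":0,"jaw":-0.95},{"x":0,"y":0,"z":-0.12,"ax":0,"ay":0,"az":0,"jaw":-0.95},{"x":0,"y":0,"z":-0.2,"ax":0,"ay":0,"az":0,"jaw":-0.95},{"x":0,"y":0,"z":-0.3,"ax":0,"ay":0,"az":0,"jaw":-0.95},{"x":0,"y":0,"z":-0.4,"ax":0,"ay":0,"az":-0.01,"jaw":-0.95},{"x":0,"y":0,"z":-0.47,"ax":0,"ay":0,"az":-0.022,"jaw":-0.95},{"x":0,"y":0,"z":-0.5,"ax":0,"ay":0,"az":-0.022,"jaw":-0.95},{"x":0,"y":0,"z":-0.5,"ax":0,"ay":0,"az":-0.022,"jaw":-0.95},{"x":0,"y":0,"z":-0.5,"ax":0,"ay":0,"az":-0.022,"jaw":-0.95},{"x":0,"y":0,"z":-0.5,"ax":0,"ay":0,"az":-0.022,"jaw":-0.95}]'

```text
time: 36.8
tool_pos: [428.4, 328.4, 109.8]
tcp_rot: [3.141, 0.001, 0.089]
contact_force: [0.3, 0.1, -2.9]
grip_width: 10.1
finger_force: 30.0
```

>>> send_rows --rows '[{"x":0.02,"y":0.05,"z":0,"ax":0,"ay":0,"az":0,"jaw":-0.95},{"x":0.05,"y":0.13,"z":0,"ax":0,"ay":0,"az":0,"jaw":-0.95},{"x":0.09,"y":0.23,"z":0,"ax":0,"ay":0,"az":0,"jaw":-0.95},{"x":0.13,"y":0.33,"z":0,"ax":0,"ay":0,"az":0,"jaw":-0.95},{"x":0.17,"y":0.43,"z":0,"ax":0,"ay":0,"az":0,"jaw":-0.95},{"x":0.2,"y":0.51,"z":0,"ax":0,"ay":0,"az":0,"jaw":-0.95},{"x":0.225,"y":0.56,"z":0,"ax":0,"ay":0,"az":0,"jaw":-0.95},{"x":0.233,"y":0.583,"z":0,"ax":0,"ay":0,"az":0,"jaw":-0.95},{"x":0.233,"y":0.583,"z":0,"ax":0,"ay":0,"az":0,"jaw":-0.95},{"x":0.233,"y":0.583,"z":0,"ax":0,"ay":0,"az":0,"jaw":-0.95}]'

```text
time: 38.05
tool_pos: [485.3, 217.1, 110.5]
tcp_rot: [-3.142, 0.0, 0.09]
contact_force: [0.7, 0.0, -2.1]
grip_width: 9.9
finger_force: 30.0
```

>>> send_rows --rows '[{"x":0.02,"y":0.05,"z":0,"ax":0,"ay":0,"az":0,"jaw":-0.95},{"x":0.05,"y":0.13,"z":0,"ax":0,"ay":0,"az":0,"jaw":-0.95},{"x":0.09,"y":0.23,"z":0,"ax":0,"ay":0,"az":0,"jaw":-0.95},{"x":0.13,"y":0.33,"z":0,"ax":0,"ay":0,"az":0,"jaw":-0.95},{"x":0.17,"y":0.43,"z":0,"ax":0,"ay":0,"az":0,"jaw":-0.95},{"x":0.2,"y":0.51,"z":0,"ax":0,"ay":0,"az":0,"jaw":-0.95},{"x":0.225,"y":0.56,"z":0,"ax":0,"ay":0,"az":0,"jaw":-0.95},{"x":0.233,"y":0.583,"z":0,"ax":0,"ay":0,"az":0,"jaw":-0.95},{"x":0.233,"y":0.583,"z":0,"ax":0,"ay":0,"az":0,"jaw":-0.95},{"x":0.233,"y":0.583,"z":0,"ax":0,"ay":0,"az":0,"jaw":-0.95}]'

```text
time: 39.3
tool_pos: [542.1, 105.1, 110.5]
tcp_rot: [-3.142, 0.0, 0.09]
contact_force: [0.1, -0.1, -2.7]
grip_width: 9.7
finger_force: 30.0
```

```bash
python3 to.py 542.6,104.2,70,.0892; python3 look.py w8 138,147 176,189
python3 - <<'E'
from h import *
import pickle
c=pickle.load(open('w8.pkl','rb'));T=cloud(c)
o=bot.get_obs();R=Ro.from_euler('xyz',o['tcp_rot']);L=R.inv().apply(T.reshape(-1,3)-o['tool_pos'])
# back plate top and web top in tool frame (z down): expected plate top z=-73,x=62.5 web top z=-31
for n,x0,x1,zl,zh in(('plate',50,75,-80,-66),('web',20,55,-36,-26),('tooth',-60,-48,-60,-50)):
    m=(L[:,0]>x0)&(L[:,0]<x1)&(L[:,2]>zl)&(L[:,2]<zh)&(abs(L[:,1])<25); print(n,m.sum(),np.median(L[m],0).round(1),L[m].min(0).round(1),L[m].max(0).round(1))
E
```

```text
now [542.1 105.1 110.5] [-3.1415e+00  2.0000e-04  8.9700e-02] grip 9.7 30.0 t 39.3 F [ 0.1 -0.1 -2.7]
[542.6, 104.2, 70.0, 0.0892] calls 1 each [0.0022 0.0048 0.2024] rot(last) [-0.0001  0.0002  0.0005]
39.35 [542.08292829 105.18717042 110.46883541] [-3.14153614e+00  2.36667025e-04  8.98860290e-02]
138,147 [256.  37.] c 642.9 112.8 r 24.7 mean [641.1 112.7 141.7] 1095 rect [639.5 112.5] [ 7.1 49.5] 5.5
138,147 [221. 126.] c 606.2 123.7 r 6.9 mean [606.2 123.8 142.6] 67 rect [606.2 123.7] [ 0.2 13.8] 5.0
138,147 [280. 126.] c 608.3 99.9 r 6.9 mean [608.4  99.8 142.4] 64 rect [608.4  99.9] [ 0.2 13.8] 5.1
138,147 [251. 206.] c 571.9 108.6 r 24.9 mean [571.5 108.6 141.3] 2492 rect [571.4 110.8] [49.7 20.2] 12.1
138,147 [251. 297.] c 525.7 104.6 r 10.6 mean [524.9 104.4 141.5] 550 rect [525.7 104.6] [19.   9.9] 4.5
176,189 [259.   4.] c 642.1 113.0 r 25.0 mean [642.  112.7 178.5] 1491 rect [642.1 113. ] [ 2.4 49.9] 5.4
176,189 [251. 142.] c 604.1 111.5 r 20.1 mean [605.2 111.5 182.7] 2728 rect [604.4 111.5] [ 6.5 40.2] 5.3
176,189 [496. 240.] c 582.2 31.4 r 9.1 mean [581.5  30.  182.1] 9
[... 335 characters left out ...]
9.3] [ 7.2 29.9] 17.6
176,189 [ 19. 298.] c 545.2 185.4 r 10.4 mean [546.1 185.4 183.1] 1005 rect [545.2 185.4] [20.7  2.7] 4.1
176,189 [482. 298.] c 559.5 28.1 r 10.5 mean [560.3  28.4 183. ] 1050 rect [559.5  28.3] [21.   3.7] 8.6
176,189 [229. 300.] c 551.5 114.1 r 6.4 mean [551.7 114.1 181.8] 64 rect [551.5 114. ] [12.8  0.2] 5.0
176,189 [460. 378.] c 524.9 25.4 r 9.1 mean [525.1  25.2 183. ] 311 rect [524.9  25.3] [18.2  2.4] 4.4
plate 2717 [ 63.5  -0.5 -72.6] [ 59.3 -20.8 -74.9] [ 65.8  19.4 -66.1]
web 1689 [ 38.2  -1.  -30.7] [ 20.   -5.8 -32.5] [ 54.6   4.3 -28.7]
  return _methods._mean(a, axis=axis, dtype=dtype,
  ret = um.true_divide(
Traceback (most recent call last):
ValueError: zero-size array to reduction operation minimum which has no identity
```

View pics/w8.png

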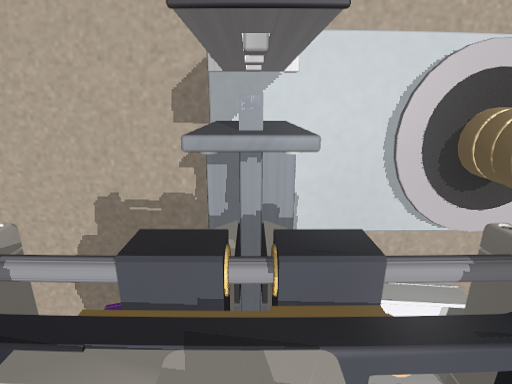

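The arm hangs square: its back plate is at (250,135), with the upright's slots straight ahead at (257,45). It needs -1.9 mm sideways, about 35 mm forward and 40 mm down.

>>> send_rows --rows '[{"x":0,"y":0.0095,"z":0.05,"ax":0,"ay":0,"az":0,"jaw":-0.95},{"x":0,"y":0.0095,"z":0.1,"ax":0,"ay":0,"az":0,"jaw":-0.95},{"x":0,"y":0.0095,"z":0.15,"ax":0,"ay":0,"az":0,"jaw":-0.95},{"x":0,"y":0.0095,"z":0.19,"ax":0,"ay":0,"az":0,"jaw":-0.95},{"x":0,"y":0.0095,"z":0.201,"ax":0,"ay":0,"az":0,"jaw":-0.95},{"x":0,"y":0.0095,"z":0.201,"ax":0,"ay":0,"az":0,"jaw":-0.95},{"x":0.04,"y":0.0095,"z":0.201,"ax":0,"ay":0,"az":0,"jaw":-0.95},{"x":0.08,"y":0.0095,"z":0.201,"ax":0,"ay":0,"az":0,"jaw":-0.95},{"x":0.1,"y":0.0095,"z":0.201,"ax":0,"ay":0,"az":0,"jaw":-0.95},{"x":0.1,"y":0.0095,"z":0.201,"ax":0,"ay":0,"az":0,"jaw":-0.95}]'

```text
time: 40.6
tool_pos: [562.8, 104.5, 70.2]
tcp_rot: [3.141, -0.0, 0.089]
contact_force: [-0.4, -0.1, -2.6]
grip_width: 9.8
finger_force: 30.0
```

>>> send_rows --rows '[{"x":0.007,"y":0,"z":0,"ax":0,"ay":0,"az":0,"jaw":-0.95},{"x":0.014,"y":0,"z":0,"ax":0,"ay":0,"az":0,"jaw":-0.95},{"x":0.021,"y":0,"z":0,"ax":0,"ay":0,"az":0,"jaw":-0.95},{"x":0.028,"y":0,"z":0,"ax":0,"ay":0,"az":0,"jaw":-0.95},{"x":0.035,"y":0,"z":0,"ax":0,"ay":0,"az":0,"jaw":-0.95},{"x":0.042,"y":0,"z":0,"ax":0,"ay":0,"az":0,"jaw":-0.95},{"x":0.045,"y":0,"z":0,"ax":0,"ay":0,"az":0,"jaw":-0.95},{"x":0.045,"y":0,"z":0,"ax":0,"ay":0,"az":0,"jaw":-0.95},{"x":0.045,"y":0,"z":0,"ax":0,"ay":0,"az":0,"jaw":-0.95},{"x":0.045,"y":0,"z":0,"ax":0,"ay":0,"az":0,"jaw":-0.95}]'

```text
time: 41.85
tool_pos: [571.2, 105.3, 70.2]
tcp_rot: [3.142, 0.001, 0.089]
contact_force: [-2.7, -0.3, -2.0]
grip_width: 9.8
finger_force: 30.0
```

```bash
python3 to.py 577.5,106,70.3,.0892; python3 look.py w9 140,146
```

```text
now [571.2 105.3  70.2] [3.1415e+00 6.0000e-04 8.9200e-02] grip 9.8 30.0 t 41.9 F [-2.7 -0.3 -2. ]
[577.5, 106.0, 70.3, 0.0892] calls 1 each [ 0.0319 -0.0007 -0.0005] rot(last) [ 0.0001  0.0006 -0.    ]
41.9 [571.19041258 105.31288812  70.19663712] [3.14151500e+00 5.06073569e-04 8.91736511e-02]
140,146 [250. 142.] c 633.1 111.7 r 20.1 mean [634.4 111.8 142.7] 2608 rect [635.1 111.8] [ 7.4 40.1] 5.1
140,146 [  6. 241.] c 595.9 188.0 r 5.3 mean [596.1 187.5 142.3] 330 rect [596.  187.4] [10.5  3.6] 12.8
140,146 [499. 240.] c 610.4 28.1 r 5.8 mean [611.1  30.2 142.9] 454 rect [611.   29.7] [ 6.9 11.3] 67.2
140,146 [184. 232.] c 603.3 130.1 r 14.1 mean [605.4 129.7 143.5] 623 rect [605.4 130. ] [28.2  5.1] 87.0
140,146 [318. 232.] c 607.0 88.0 r 14.2 mean [609.1  88.7 143.5] 619 rect [609.1  88.6] [ 5.7 28.5] 15.2
140,146 [ 18. 298.] c 574.9 185.8 r 8.3 mean [575.4 185.7 143.1] 506 rect [574.9 185.8] [16.5  3. ] 2.6
140,146 [483. 298.] c 589.3 28.4 r 8.4 mean [589.5  28.6 143. ] 510 rect [589.3  28.4] [16.7  3.1] 4.5
140,146 [461. 378.] c 553.9 25.3 r 5.1 mean [554.5  25.5 143.1] 144 rect [553.9  25.5] [10.2  2.4] 6.4
```

>>> send_rows --rows '[{"x":0.005,"y":0,"z":0,"ax":0,"ay":0,"az":0,"jaw":-0.95},{"x":0.01,"y":0,"z":0,"ax":0,"ay":0,"az":0,"jaw":-0.95},{"x":0.015,"y":0,"z":0,"ax":0,"ay":0,"az":0,"jaw":-0.95},{"x":0.02,"y":0,"z":0,"ax":0,"ay":0,"az":0,"jaw":-0.95},{"x":0.025,"y":0,"z":0,"ax":0,"ay":0,"az":0,"jaw":-0.95},{"x":0.03,"y":0,"z":0,"ax":0,"ay":0,"az":0,"jaw":-0.95},{"x":0.033,"y":0,"z":0,"ax":0,"ay":0,"az":0,"jaw":-0.95},{"x":0.033,"y":0,"z":0,"ax":0,"ay":0,"az":0,"jaw":-0.95},{"x":0.033,"y":0,"z":0,"ax":0,"ay":0,"az":0,"jaw":-0.95},{"x":0.033,"y":0,"z":0,"ax":0,"ay":0,"az":0,"jaw":-0.95}]'

```text
time: 43.15
tool_pos: [577.0, 105.8, 70.1]
tcp_rot: [3.141, 0.002, 0.089]
contact_force: [-8.2, -1.4, -0.5]
grip_width: 9.5
finger_force: 30.0
```

```bash
python3 to.py 577.5,106,56,.0892
```

```text
now [577.  105.8  70.1] [3.1414e+00 2.3000e-03 8.9300e-02] grip 9.5 30.0 t 43.1 F [-8.2 -1.4 -0.5]
[577.5, 106.0, 56.0, 0.0892] calls 1 each [ 0.0027 -0.0007  0.0707] rot(last) [0.0001 0.0022 0.0001]
```

>>> send_rows --rows '[{"x":0.003,"y":0,"z":0.01,"ax":0,"ay":0,"az":0,"jaw":-0.95},{"x":0.003,"y":0,"z":0.02,"ax":0,"ay":0,"az":0,"jaw":-0.95},{"x":0.003,"y":0,"z":0.03,"ax":0,"ay":0,"az":0,"jaw":-0.95},{"x":0.003,"y":0,"z":0.04,"ax":0,"ay":0,"az":0,"jaw":-0.95},{"x":0.003,"y":0,"z":0.05,"ax":0,"ay":0,"az":0,"jaw":-0.95},{"x":0.003,"y":0,"z":0.058,"ax":0,"ay":0,"az":0,"jaw":-0.95},{"x":0.003,"y":0,"z":0.064,"ax":0,"ay":0,"az":0,"jaw":-0.95},{"x":0.003,"y":0,"z":0.07,"ax":0,"ay":0,"az":0,"jaw":-0.95},{"x":0.003,"y":0,"z":0.074,"ax":0,"ay":0,"az":0,"jaw":-0.95},{"x":0.003,"y":0,"z":0.074,"ax":0,"ay":0,"az":0,"jaw":-0.95}]'

```text
time: 44.4
tool_pos: [576.2, 105.9, 55.8]
tcp_rot: [3.142, 0.005, 0.089]
contact_force: [-13.8, -0.6, 7.0]
grip_width: 9.6
finger_force: 30.0
```

```bash
python3 to.py 577.5,106,56,.0892; python3 look.py w10 120,137;python3 - <<'E'
from h import *
import pickle
c=pickle.load(open('w10.pkl','rb'));save('w10b',c['im'][:220,130:380])
E
```

```text
now [576.2 105.9  55.8] [3.1416 0.0051 0.0895] grip 9.6 30.0 t 44.4 F [-13.8  -0.6   7. ]
[577.5, 106.0, 56.0, 0.0892] calls 1 each [ 0.0066  0.0001 -0.001 ] rot(last) [0.     0.0049 0.0003]
44.45 [576.17372131 105.89833612  55.81935299] [3.14157395 0.00511585 0.08940315]
120,137 [201. 189.] c 627.0 124.8 r 6.7 mean [627.3 124.6 136.5] 297 rect [627.7 124.8] [ 4.2 13.4] 5.0
120,137 [281. 189.] c 628.6 104.8 r 13.4 mean [629.2 103.3 136.5] 601 rect [629.5 104.9] [ 4.4 26.8] 5.3
120,137 [474. 248.] c 615.4 47.1 r 23.5 mean [614.2  40.4 131.2] 1818 rect [613.4  47. ] [12.7 46.7] 3.9
120,137 [ 35. 250.] c 604.4 170.7 r 22.1 mean [601.6 176.4 131.2] 1365 rect [604.3 170.7] [12.6 42.6] 13.1
120,137 [251. 239.] c 612.4 109.9 r 35.2 mean [612.1 109.8 132.3] 3256 rect [609.5 109.6] [ 8.1 70.4] 5.0
120,137 [ 17. 298.] c 581.9 180.6 r 13.6 mean [580.9 186.3 129.1] 1127 rect [583.6 184.7] [10.3 27.1] 67.9
120,137 [486. 298.] c 594.8 34.6 r 13.0 mean [595.9  29.4 129.7] 1326 rect [597.2  30.3] [26.1 10.5] 28.8
120,137 [272. 297.] c 591.6 101.2 r 9.0 mean [589.9 100.8 128.4] 61 rect [591.6 101. ] [18.1  0.7] 8.6
120,137 [229. 300.] c 588.8 114.7 r 9.9 mean [587.2 114.9 128.3] 78 rect [588.8 115. ] [19.8  0.8] 1.8
120,137 [464. 378.] c 560.5 25.6 r 11.0 mean [561.4  26.2 130.1] 404 rect [560.5  26.1] [22.1  2.7] 6.0
```

View pics/w10b.png

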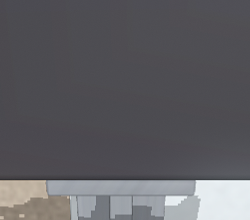

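The crop shows the plate's top at (120,187) with the upright filling the frame above it. The height reading was cut off by my range, so I check it without the clip.

Run:
```python
from h import *
import pickle
for n,z0 in (('w8',110.5),('w9',70.2),('w10',55.8)):
    c=pickle.load(open(n+'.pkl','rb'));P=cloud(c)
    q=P[:,:,:]; t=q[:,:,:2]@np.array([-.08911,.99602])
    print(n)
    for v in range(130,215,6): print(v,P[v,251].round(1),P[v,215].round(1),'rel',(P[v,251,2]-z0).round(1))
```

```text
w8
130 [607.4 111.6 166. ] [606.4 123.6 166.8] rel 55.5
136 [607.1 111.6 183.5] [606.3 121.6 183.5] rel 73.0
142 [605.4 111.4 182.9] [604.5 121.6 182.8] rel 72.4
148 [603.7 111.3 182.7] [602.8 121.5 183.2] rel 72.2
154 [595.2 110.5 140.5] [587.7 129.7 104.7] rel 30.0
160 [592.8 110.3 141.6] [584.2 129.6 103.4] rel 31.1
166 [590.2 110.  141.4] [581.2 129.2 105.6] rel 30.9
172 [587.6 109.8 141.5] [577.4 129.2 103.9] rel 31.0
178 [584.9 109.6 141.2] [574.  129.  103.9] rel 30.7
184 [582.2 109.3 141.6] [570.7 128.7 104.7] rel 31.1
190 [579.7 109.1 142.1] [567.  128.6 104. ] rel 31.6
196 [576.6 108.8 140.9] [563.4 128.4 104.1] rel 30.4
202 [573.6 108.5 140.3] [560.  128.1 104.6] rel 29.8
208 [571.4 108.4 142.3] [556.4 127.9 104.8] rel 31.8
214 [568.2 108.1 141.1] [552.6 127.7 104.5] rel 30.6
w9
130 [637.7 111.9 140.3] [635.4 123.9 125. ] rel 70.1
136 [636.3 111.8 144. ] [635.3 121.8 142.9] rel 73.8
142 [634.5 111.6 142.8] [633.7 121.7 143.1] rel 72.6
148 [632.8 111.4 142.3] [632.  121.6 143.6] rel 72.1
154 [624.4 110.7 100.8] [616.8 129.9  64. ] rel 30.6
160 [621.6 110.4  99.8] [613.5 129
[... 603 characters left out ...]
57.4
142 [650.5 113.2 213.2] [650.5 113.2 213.2] rel 157.4
148 [650.5 113.2 213.2] [650.5 113.2 213.2] rel 157.4
154 [650.5 113.2 213.2] [650.5 113.2 213.2] rel 157.4
160 [650.5 113.2 213.2] [650.5 113.2 213.2] rel 157.4
166 [650.5 113.2 213.2] [650.5 113.2 213.2] rel 157.4
172 [650.5 113.2 213.2] [650.5 113.2 213.2] rel 157.4
178 [650.5 113.2 213.2] [650.5 113.2 213.2] rel 157.4
184 [629.8 111.3 136.2] [629.3 120.8 137.5] rel 80.4
190 [628.5 111.2 137.4] [627.7 120.7 137.5] rel 81.6
196 [612.6 109.8  91.9] [598.9 128.7  53.7] rel 36.1
202 [609.7 109.5  91.2] [595.  128.6  52.4] rel 35.4
208 [607.  109.3  91.2] [591.3 128.4  52.3] rel 35.4
214 [604.6 109.1  92. ] [587.4 128.3  51.8] rel 36.2
```

The arm slid about 9 mm back and 6 mm up in the grip, probably when the grip slackened. Its lips now rest on the slot edges. I back out and look again.

>>> send_rows --rows '[{"x":0,"y":0,"z":-0.02,"ax":0,"ay":0,"az":0,"jaw":-0.95},{"x":0,"y":0,"z":-0.04,"ax":0,"ay":0,"az":0,"jaw":-0.95},{"x":0,"y":0,"z":-0.05,"ax":0,"ay":0,"az":0,"jaw":-0.95},{"x":-0.03,"y":0,"z":-0.05,"ax":0,"ay":0,"az":0,"jaw":-0.95},{"x":-0.06,"y":0,"z":-0.05,"ax":0,"ay":0,"az":0,"jaw":-0.95},{"x":-0.1,"y":0,"z":-0.05,"ax":0,"ay":0,"az":0,"jaw":-0.95},{"x":-0.14,"y":0,"z":-0.05,"ax":0,"ay":0,"az":0,"jaw":-0.95},{"x":-0.17,"y":0,"z":-0.05,"ax":0,"ay":0,"az":0,"jaw":-0.95},{"x":-0.17,"y":0,"z":-0.05,"ax":0,"ay":0,"az":0,"jaw":-0.95},{"x":-0.17,"y":0,"z":-0.05,"ax":0,"ay":0,"az":0,"jaw":-0.95}]'

```text
time: 45.7
tool_pos: [545.1, 102.9, 65.7]
tcp_rot: [3.141, -0.001, 0.089]
contact_force: [0.7, -1.3, -2.3]
grip_width: 10.2
finger_force: 30.0
```

```bash
cat > armrel.py <<'E'
from h import *
import pickle,sys
o=bot.get_obs(); c=cap('wrist');pickle.dump(c,open(sys.argv[1]+'.pkl','wb'));save(sys.argv[1],c['im']);P=cloud(c)
print(o['tool_pos'].round(1),np.round(o['tcp_rot'],4),'F',o['contact_force'].round(1),'grip',o['grip_width'],o['finger_force'])
R=Ro.from_euler('xyz',o['tcp_rot']);L=R.inv().apply(P.reshape(-1,3)-o['tool_pos']).reshape(P.shape)
ex=np.array([.99602,.08911]);ey=np.array([-.08911,.99602])
# web top: |y|<4 and pixel columns centre, x 14..50
m=(abs(L[:,:,1])<4)&(L[:,:,0]>12)&(L[:,:,0]<46)&(L[:,:,2]>-50)&(L[:,:,2]<-20)
A=L[m]; s=np.polyfit(A[:,0],A[:,2],1); print('web top z(tool) at x=0:',s[1].round(2),'pitch slope',s[0].round(4),m.sum())
m=(abs(L[:,:,1])<19)&(L[:,:,0]>38)&(L[:,:,0]<75)&(L[:,:,2]>-95)&(L[:,:,2]<-64); B=L[m]
m2=m&(L[:,:,2]<np.median(B[:,2])+2); B=L[m2]; W=P[m2]
print('plate top tool',np.median(B,0).round(1),'x range',np.percentile(B[:,0],[2,98]).round(1),'world z',np.median(W[:,2]).round(1),'t_x range',np.percentile(W[:,:2]@ex,[2,98]).round(1),'t_y mid',np.median(W[:,:2]@ey).round(2))
q=np.polyfit(B[:,1],B[:,0],1); print('plate yaw in tool',-q[0].round(3))
E
python3 armrel.py w11
```

```text
[545.1 102.9  65.7] [ 3.1415e+00 -7.0000e-04  8.9100e-02] F [ 0.7 -1.3 -2.3] grip 10.244286753890508 29.9996879696846
web top z(tool) at x=0: -31.32 pitch slope -0.1094 1070
plate top tool [ 55.6  -0.1 -79.3] x range [52.7 57.8] world z 145.0 t_x range [604.7 609.8] t_y mid 54.04
plate yaw in tool 0.002
```

View pics/w11.png

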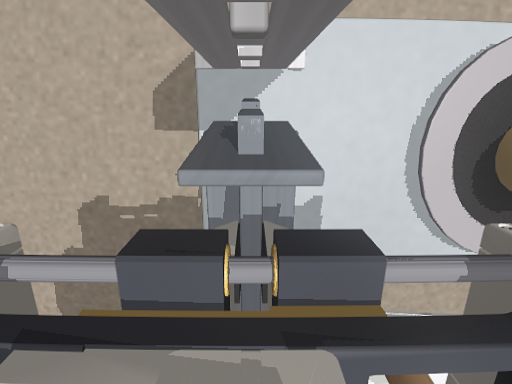

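The arm has pivoted about 0.11 rad in the grip with its rear up; its plate is at (250,165). I set it flat on the base plate just in front of the upright and grip it afresh.

>>> send_rows --rows '[{"x":0.04,"y":0,"z":0.04,"ax":0,"ay":0,"az":0,"jaw":-0.95},{"x":0.075,"y":0,"z":0.09,"ax":0,"ay":0,"az":0,"jaw":-0.95},{"x":0.075,"y":0,"z":0.14,"ax":0,"ay":0,"az":0,"jaw":-0.95},{"x":0.075,"y":0,"z":0.18,"ax":0,"ay":0,"az":0,"jaw":-0.95},{"x":0.075,"y":0,"z":0.21,"ax":0,"ay":0,"az":0,"jaw":-0.95},{"x":0.075,"y":0,"z":0.225,"ax":0,"ay":0,"az":0,"jaw":-0.95},{"x":0.075,"y":0,"z":0.235,"ax":0,"ay":0,"az":0,"jaw":-0.95},{"x":0.075,"y":0,"z":0.235,"ax":0,"ay":0,"az":0,"jaw":-0.95},{"x":0.075,"y":0,"z":0.235,"ax":0,"ay":0,"az":0,"jaw":-0.8},{"x":0.075,"y":0,"z":0.235,"ax":0,"ay":0,"az":0,"jaw":-0.6}]'

```text
time: 47.0
tool_pos: [559.2, 104.2, 18.4]
tcp_rot: [3.141, 0.001, 0.089]
contact_force: [0.0, 0.2, 0.6]
grip_width: 15.1
finger_force: 0.0
```

>>> send_rows --rows '[{"x":0,"y":0,"z":0,"ax":0,"ay":0,"az":0,"jaw":-0.6},{"x":0,"y":0,"z":0,"ax":0,"ay":0,"az":0,"jaw":-0.6},{"x":0,"y":0,"z":0,"ax":0,"ay":0,"az":0,"jaw":-0.6},{"x":0,"y":0,"z":0,"ax":0,"ay":0,"az":0,"jaw":-0.6},{"x":0,"y":0,"z":0,"ax":0,"ay":0,"az":0,"jaw":-0.95},{"x":0,"y":0,"z":0,"ax":0,"ay":0,"az":0,"jaw":-0.95},{"x":0,"y":0,"z":0,"ax":0,"ay":0,"az":0,"jaw":-0.95},{"x":0,"y":0,"z":0,"ax":0,"ay":0,"az":0,"jaw":-0.95},{"x":0,"y":0,"z":0,"ax":0,"ay":0,"az":0,"jaw":-0.95},{"x":0,"y":0,"z":0,"ax":0,"ay":0,"az":0,"jaw":-0.95}]'

```text
time: 48.25
tool_pos: [559.7, 104.2, 18.5]
tcp_rot: [3.141, 0.0, 0.089]
contact_force: [0.3, 0.3, 0.3]
grip_width: 9.6
finger_force: 30.0
```

```bash
python3 armrel.py w12
```

```text
[559.7 104.2  18.5] [3.1414e+00 1.0000e-04 8.9200e-02] F [0.3 0.3 0.3] grip 9.629351077893649 29.99978005886078
web top z(tool) at x=0: -29.37 pitch slope 0.0009 1252
plate top tool [ 63.6  -0.  -71.3] x range [61.2 65.9] world z 89.7 t_x range [627.9 632.6] t_y mid 54.0
plate yaw in tool 0.0
```

>>> send_rows --rows '[{"x":0,"y":0,"z":-0.03,"ax":0,"ay":0,"az":0,"jaw":-0.95},{"x":0,"y":-0.003,"z":-0.08,"ax":0,"ay":0,"az":0,"jaw":-0.95},{"x":0,"y":-0.006,"z":-0.13,"ax":0,"ay":-0.01,"az":0,"jaw":-0.95},{"x":0,"y":-0.006,"z":-0.18,"ax":0,"ay":-0.025,"az":0,"jaw":-0.95},{"x":0,"y":-0.006,"z":-0.23,"ax":0,"ay":-0.025,"az":0,"jaw":-0.95},{"x":0,"y":-0.006,"z":-0.26,"ax":0,"ay":-0.025,"az":0,"jaw":-0.95},{"x":0,"y":-0.006,"z":-0.275,"ax":0,"ay":-0.025,"az":0,"jaw":-0.95},{"x":0,"y":-0.006,"z":-0.275,"ax":0,"ay":-0.025,"az":0,"jaw":-0.95},{"x":0,"y":-0.006,"z":-0.275,"ax":0,"ay":-0.025,"az":0,"jaw":-0.95},{"x":0,"y":-0.006,"z":-0.275,"ax":0,"ay":-0.025,"az":0,"jaw":-0.95}]'

```text
time: 49.55
tool_pos: [559.4, 105.4, 73.2]
tcp_rot: [3.142, 0.027, 0.089]
contact_force: [-0.5, -0.8, -2.9]
grip_width: 9.9
finger_force: 30.0
```

```bash
python3 armrel.py w13
```

```text
[559.4 105.4  73.2] [3.1415 0.0268 0.0891] F [-0.5 -0.8 -2.9] grip 9.875476814677295 29.999526143074036
web top z(tool) at x=0: -29.36 pitch slope 0.0021 1244
plate top tool [ 63.7  -0.  -71.2] x range [61.2 65.9] world z 142.7 t_x range [629.6 634.3] t_y mid 55.21
plate yaw in tool 0.001
```

>>> send_rows --rows '[{"x":0.015,"y":0,"z":0,"ax":0,"ay":0,"az":0,"jaw":-0.95},{"x":0.03,"y":0,"z":0,"ax":0,"ay":0,"az":0,"jaw":-0.95},{"x":0.04,"y":0,"z":-0.001,"ax":0,"ay":0,"az":0,"jaw":-0.95},{"x":0.05,"y":0,"z":-0.001,"ax":0,"ay":0,"az":0,"jaw":-0.95},{"x":0.06,"y":0,"z":-0.002,"ax":0,"ay":0,"az":0,"jaw":-0.95},{"x":0.07,"y":0,"z":-0.002,"ax":0,"ay":0,"az":0,"jaw":-0.95},{"x":0.08,"y":0,"z":-0.002,"ax":0,"ay":0,"az":0,"jaw":-0.95},{"x":0.085,"y":0,"z":-0.002,"ax":0,"ay":0,"az":0,"jaw":-0.95},{"x":0.085,"y":0,"z":-0.002,"ax":0,"ay":0,"az":0,"jaw":-0.95},{"x":0.085,"y":0,"z":-0.002,"ax":0,"ay":0,"az":0,"jaw":-0.95}]'

```text
time: 50.85
tool_pos: [575.3, 106.9, 72.9]
tcp_rot: [3.141, 0.029, 0.089]
contact_force: [-7.5, -0.4, -1.8]
grip_width: 9.5
finger_force: 30.0
```

```bash
python3 armrel.py w14
```

```text
[575.3 106.9  72.9] [3.1415 0.0293 0.0892] F [-7.5 -0.4 -1.8] grip 9.524279556653125 29.999679028987885
web top z(tool) at x=0: -29.35 pitch slope -0.0093 1251
  return _methods._mean(a, axis=axis, dtype=dtype,
  ret = ret.dtype.type(ret / rcount)
  ret = um.true_divide(
Traceback (most recent call last):
  File "armrel.py", line 12, in <module>
    print('plate top tool',np.median(B,0).round(1),'x range',np.percentile(B[:,0],[2,98]).round(1),'world z',np.median(W[:,2]).round(1),'t_x range',np.percentile(W[:,:2]@ex,[2,98]).round(1),'t_y mid',np.median(W[:,:2]@ey).round(2))
                                                             ~~~~~~~~~~~~~^^^^^^^^^^^^^^^
IndexError: index -1 is out of bounds for axis 0 with size 0
```

>>> send_rows --rows '[{"x":0.004,"y":0,"z":0,"ax":0,"ay":0,"az":0,"jaw":-0.95},{"x":0.008,"y":0,"z":0,"ax":0,"ay":0,"az":0,"jaw":-0.95},{"x":0.012,"y":0,"z":0,"ax":0,"ay":0,"az":0,"jaw":-0.95},{"x":0.015,"y":0,"z":0,"ax":0,"ay":0,"az":0,"jaw":-0.95},{"x":0.015,"y":0,"z":0,"ax":0,"ay":0,"az":0,"jaw":-0.95},{"x":0.015,"y":0,"z":0,"ax":0,"ay":0,"az":0,"jaw":-0.95},{"x":0.015,"y":0,"z":0,"ax":0,"ay":0,"az":0,"jaw":-0.95},{"x":0.015,"y":0,"z":0,"ax":0,"ay":0,"az":0,"jaw":-0.95},{"x":0.015,"y":0,"z":0,"ax":0,"ay":0,"az":0,"jaw":-0.95},{"x":0.015,"y":0,"z":0,"ax":0,"ay":0,"az":0,"jaw":-0.95}]'

```text
time: 52.15
tool_pos: [576.3, 106.9, 71.8]
tcp_rot: [3.141, 0.034, 0.089]
contact_force: [-10.1, -2.1, -3.7]
grip_width: 9.8
finger_force: 30.0
```

```bash
python3 armrel.py w15 2>/dev/null
```

```text
[576.3 106.9  71.8] [3.1414 0.034  0.0894] F [-10.1  -2.1  -3.7] grip 9.818528862321564 29.999404549598694
web top z(tool) at x=0: -29.22 pitch slope -0.0348 1106
```

>>> send_rows --rows '[{"x":0.003,"y":0,"z":0.004,"ax":0,"ay":-0.008,"az":0,"jaw":-0.95},{"x":0.005,"y":0,"z":0.008,"ax":0,"ay":-0.015,"az":0,"jaw":-0.95},{"x":0.005,"y":0,"z":0.012,"ax":0,"ay":-0.02,"az":0,"jaw":-0.95},{"x":0.005,"y":0,"z":0.016,"ax":0,"ay":-0.02,"az":0,"jaw":-0.95},{"x":0.005,"y":0,"z":0.02,"ax":0,"ay":-0.02,"az":0,"jaw":-0.95},{"x":0.005,"y":0,"z":0.024,"ax":0,"ay":-0.02,"az":0,"jaw":-0.95},{"x":0.005,"y":0,"z":0.028,"ax":0,"ay":-0.02,"az":0,"jaw":-0.95},{"x":0.005,"y":0,"z":0.032,"ax":0,"ay":-0.02,"az":0,"jaw":-0.95},{"x":0.005,"y":0,"z":0.035,"ax":0,"ay":-0.02,"az":0,"jaw":-0.95},{"x":0.005,"y":0,"z":0.035,"ax":0,"ay":-0.02,"az":0,"jaw":-0.95}]'

```text
time: 53.45
tool_pos: [576.3, 107.0, 65.9]
tcp_rot: [3.141, 0.056, 0.089]
contact_force: [-16.7, -3.2, 4.9]
grip_width: 9.6
finger_force: 30.0
```

```bash
python3 armrel.py w16 2>/dev/null
```

```text
[576.3 107.   65.9] [3.1414 0.0564 0.0894] F [-16.7  -3.2   4.9] grip 9.610432566789747 30.001017451286316
web top z(tool) at x=0: -29.97 pitch slope -0.1354 640
```

Rear friction keeps pivoting the arm in the pads. I set it down square again, then insert about 3 mm lower so the lips catch behind the wall after 1 to 2 mm of travel.

>>> send_rows --rows '[{"x":-0.01,"y":0,"z":-0.015,"ax":0,"ay":0,"az":0,"jaw":-0.95},{"x":-0.03,"y":0,"z":-0.02,"ax":0,"ay":0,"az":0,"jaw":-0.95},{"x":-0.06,"y":0,"z":-0.02,"ax":0,"ay":0,"az":0,"jaw":-0.95},{"x":-0.09,"y":0,"z":-0.02,"ax":0,"ay":0,"az":0,"jaw":-0.95},{"x":-0.12,"y":0,"z":-0.02,"ax":0,"ay":0.02,"az":0,"jaw":-0.95},{"x":-0.12,"y":0,"z":0,"ax":0,"ay":0.054,"az":0,"jaw":-0.95},{"x":-0.12,"y":0,"z":0.05,"ax":0,"ay":0.054,"az":0,"jaw":-0.95},{"x":-0.12,"y":0,"z":0.1,"ax":0,"ay":0.054,"az":0,"jaw":-0.95},{"x":-0.12,"y":0,"z":0.15,"ax":0,"ay":0.054,"az":0,"jaw":-0.95},{"x":-0.12,"y":0,"z":0.19,"ax":0,"ay":0.054,"az":0,"jaw":-0.95}]'

```text
time: 54.75
tool_pos: [554.5, 105.0, 28.5]
tcp_rot: [3.142, -0.008, 0.089]
contact_force: [0.2, 0.4, -2.9]
grip_width: 9.3
finger_force: 30.0
```

```bash
python3 armrel.py w17 2>/dev/null; python3 to.py 558,104.4,18.3,.0892
```

```text
[554.5 105.   28.5] [ 3.1415 -0.0085  0.0891] F [ 0.2  0.4 -2.9] grip 9.261088921293652 29.99946892261505
web top z(tool) at x=0: -29.55 pitch slope -0.1035 1071
plate top tool [ 55.8  -0.1 -77.3] x range [52.9 58.1] world z 106.2 t_x range [613.9 619.1] t_y mid 55.24
plate yaw in tool 0.002
now [553.8 104.9  27.6] [ 3.1416 -0.0068  0.0891] grip 9.8 30.0 t 54.8 F [ 0.1 -0.2 -4. ]
[558.0, 104.4, 18.3, 0.0892] calls 1 each [0.0203 0.0045 0.0465] rot(last) [ 0.     -0.0065 -0.0001]
```

>>> send_rows --rows '[{"x":0.01,"y":0,"z":0.02,"ax":0,"ay":-0.007,"az":0,"jaw":-0.95},{"x":0.01,"y":0,"z":0.035,"ax":0,"ay":-0.007,"az":0,"jaw":-0.95},{"x":0.01,"y":0,"z":0.046,"ax":0,"ay":-0.007,"az":0,"jaw":-0.95},{"x":0.01,"y":0,"z":0.046,"ax":0,"ay":-0.007,"az":0,"jaw":-0.8},{"x":0.01,"y":0,"z":0.046,"ax":0,"ay":-0.007,"az":0,"jaw":-0.5},{"x":0.01,"y":0,"z":0.046,"ax":0,"ay":-0.007,"az":0,"jaw":-0.5},{"x":0.01,"y":0,"z":0.046,"ax":0,"ay":-0.007,"az":0,"jaw":-0.5},{"x":0.04,"y":0,"z":0.033,"ax":0,"ay":-0.007,"az":0,"jaw":-0.5},{"x":0.04,"y":0,"z":0.033,"ax":0,"ay":-0.007,"az":0,"jaw":-0.5},{"x":0.04,"y":0,"z":0.033,"ax":0,"ay":-0.007,"az":0,"jaw":-0.5}]'

```text
time: 56.05
tool_pos: [562.7, 105.7, 23.0]
tcp_rot: [3.141, -0.002, 0.089]
contact_force: [-0.9, 0.0, 0.1]
grip_width: 23.6
finger_force: 0.0
```

>>> send_rows --rows '[{"x":0,"y":0,"z":0,"ax":0,"ay":0,"az":0,"jaw":-0.95},{"x":0,"y":0,"z":0,"ax":0,"ay":0,"az":0,"jaw":-0.95},{"x":0,"y":0,"z":0,"ax":0,"ay":0,"az":0,"jaw":-0.95},{"x":0,"y":0,"z":0,"ax":0,"ay":0,"az":0,"jaw":-0.95},{"x":0,"y":0,"z":0,"ax":0,"ay":0,"az":0,"jaw":-0.95},{"x":0,"y":0,"z":-0.05,"ax":0,"ay":0,"az":0,"jaw":-0.95},{"x":0,"y":0,"z":-0.12,"ax":0,"ay":0,"az":0,"jaw":-0.95},{"x":0,"y":0,"z":-0.2,"ax":0,"ay":0,"az":0,"jaw":-0.95},{"x":0,"y":0,"z":-0.25,"ax":0,"ay":0,"az":0,"jaw":-0.95},{"x":0,"y":0,"z":-0.25,"ax":0,"ay":0,"az":0,"jaw":-0.95}]'

```text
time: 57.3
tool_pos: [563.2, 105.8, 74.3]
tcp_rot: [3.141, -0.004, 0.089]
contact_force: [-0.4, -0.1, -3.3]
grip_width: 9.7
finger_force: 30.0
```

```bash
python3 armrel.py w18 2>/dev/null
```

```text
[563.2 105.8  74.3] [ 3.1414 -0.0045  0.0891] F [-0.4 -0.1 -3.3] grip 9.688568540542112 29.999486804008484
web top z(tool) at x=0: -24.91 pitch slope 0.0035 1179
plate top tool [ 59.   -0.  -66.6] x range [56.3 74.6] world z 141.1 t_x range [626.4 644.7] t_y mid 55.2
plate yaw in tool 0.002
```

>>> send_rows --rows '[{"x":0,"y":0,"z":0,"ax":0,"ay":-0.01,"az":0,"jaw":-0.95},{"x":0.015,"y":0,"z":0,"ax":0,"ay":-0.02,"az":0,"jaw":-0.95},{"x":0.03,"y":0,"z":-0.001,"ax":0,"ay":-0.02,"az":0,"jaw":-0.95},{"x":0.045,"y":0,"z":-0.001,"ax":0,"ay":-0.02,"az":0,"jaw":-0.95},{"x":0.06,"y":0,"z":-0.002,"ax":0,"ay":-0.02,"az":0,"jaw":-0.95},{"x":0.07,"y":0,"z":-0.002,"ax":0,"ay":-0.02,"az":0,"jaw":-0.95},{"x":0.08,"y":0,"z":-0.002,"ax":0,"ay":-0.02,"az":0,"jaw":-0.95},{"x":0.088,"y":0,"z":-0.002,"ax":0,"ay":-0.02,"az":0,"jaw":-0.95},{"x":0.088,"y":0,"z":-0.002,"ax":0,"ay":-0.02,"az":0,"jaw":-0.95},{"x":0.088,"y":0,"z":-0.002,"ax":0,"ay":-0.02,"az":0,"jaw":-0.95}]'

```text
time: 58.6
tool_pos: [579.6, 107.3, 73.1]
tcp_rot: [3.142, 0.02, 0.089]
contact_force: [-4.8, -0.5, -4.6]
grip_width: 9.9
finger_force: 30.0
```

>>> send_rows --rows '[{"x":0.005,"y":0,"z":0,"ax":0,"ay":-0.01,"az":0,"jaw":-0.95},{"x":0.01,"y":0,"z":0,"ax":0,"ay":-0.02,"az":0,"jaw":-0.95},{"x":0.014,"y":0,"z":0,"ax":0,"ay":-0.02,"az":0,"jaw":-0.95},{"x":0.014,"y":0,"z":0,"ax":0,"ay":-0.02,"az":0,"jaw":-0.95},{"x":0.014,"y":0,"z":0,"ax":0,"ay":-0.02,"az":0,"jaw":-0.95},{"x":0.014,"y":0,"z":0,"ax":0,"ay":-0.02,"az":0,"jaw":-0.95},{"x":0.014,"y":0,"z":0,"ax":0,"ay":-0.02,"az":0,"jaw":-0.95},{"x":0.014,"y":0,"z":0,"ax":0,"ay":-0.02,"az":0,"jaw":-0.95},{"x":0.014,"y":0,"z":0,"ax":0,"ay":-0.02,"az":0,"jaw":-0.95},{"x":0.014,"y":0,"z":0,"ax":0,"ay":-0.02,"az":0,"jaw":-0.95}]'

```text
time: 59.85
tool_pos: [581.2, 107.4, 72.6]
tcp_rot: [3.141, 0.044, 0.089]
contact_force: [-9.3, -0.7, -3.9]
grip_width: 9.7
finger_force: 30.0
```

```bash
python3 armrel.py w19 2>/dev/null
```

```text
[581.2 107.4  72.6] [3.1415 0.0439 0.0892] F [-9.3 -0.7 -3.9] grip 9.683497203331816 29.999240934848785
web top z(tool) at x=0: -24.8 pitch slope -0.0421 477
```

>>> send_rows --rows '[{"x":0,"y":0,"z":0.002,"ax":0,"ay":-0.015,"az":0,"jaw":-0.95},{"x":0,"y":0,"z":0.005,"ax":0,"ay":-0.03,"az":0,"jaw":-0.95},{"x":0,"y":0,"z":0.008,"ax":0,"ay":-0.04,"az":0,"jaw":-0.95},{"x":0,"y":0,"z":0.011,"ax":0,"ay":-0.05,"az":0,"jaw":-0.95},{"x":0,"y":0,"z":0.014,"ax":0,"ay":-0.06,"az":0,"jaw":-0.95},{"x":0,"y":0,"z":0.017,"ax":0,"ay":-0.06,"az":0,"jaw":-0.95},{"x":0,"y":0,"z":0.02,"ax":0,"ay":-0.06,"az":0,"jaw":-0.95},{"x":0,"y":0,"z":0.023,"ax":0,"ay":-0.06,"az":0,"jaw":-0.95},{"x":0,"y":0,"z":0.025,"ax":0,"ay":-0.06,"az":0,"jaw":-0.95},{"x":0,"y":0,"z":0.025,"ax":0,"ay":-0.06,"az":0,"jaw":-0.95}]'

```text
time: 61.15
tool_pos: [580.5, 107.4, 68.8]
tcp_rot: [3.141, 0.108, 0.089]
contact_force: [-12.7, -2.1, 3.8]
grip_width: 10.1
finger_force: 30.0
```

```bash
python3 armrel.py w20 2>/dev/null
```

```text
[580.5 107.4  68.8] [3.1414 0.1076 0.0893] F [-12.7  -2.1   3.8] grip 10.11298182585424 30.000704526901245
```

```bash
cat > sidearm.py <<'E'
from h import *
import sys
c=cap('side');P=cloud(c).reshape(-1,3);o=bot.get_obs();print(o['tool_pos'].round(1),np.round(o['tcp_rot'],4),'F',o['contact_force'].round(1),'grip',round(o['grip_width'],1))
tx=P[:,:2]@np.array([.99602,.08911]);ty=P[:,:2]@np.array([-.08911,.99602]);z=P[:,2]
k=(abs(ty-55.3)<32)&(tx>515)&(tx<665)&(z>8)&(z<190)
# flange left edge: points ty in 72..84 ; report by tx bins min/max z
for a in range(525,656,8):
    q=k&(tx>=a)&(tx<a+8)
    f=q&(ty>70)&(z<80); w=q&(abs(ty-60.5)<2.5)&(z<130)
    p=lambda m:(m.sum(),)+tuple(np.percentile(z[m],[3,97]).round(1)) if m.sum()>2 else ('-',)
    print(a,'flange',p(f),'web side',p(w),'ty of web',np.median(ty[w]).round(1) if w.sum() else '')
m=q=(ty>50)&(ty<78)&(tx>634)&(tx<648)&(z>80)&(z<150); print('plate pts tx,ty,zmax',m.sum(),np.percentile(tx[m],[3,50,97]).round(1),np.percentile(z[m],[50,98,99.5]).round(1)) if m.sum() else 0
E
python3 sidearm.py
```

```text
[580.5 107.4  68.8] [3.1414 0.1075 0.0893] F [-13.2  -1.1   4.2] grip 10.0
525 flange (np.int64(15), np.float64(8.3), np.float64(75.4)) web side (np.int64(10), np.float64(21.7), np.float64(117.0)) ty of web 61.0
533 flange (np.int64(13), np.float64(8.3), np.float64(62.9)) web side (np.int64(12), np.float64(8.3), np.float64(94.1)) ty of web 59.9
541 flange (np.int64(7), np.float64(17.2), np.float64(58.3)) web side (np.int64(22), np.float64(9.0), np.float64(91.6)) ty of web 60.0
549 flange (np.int64(10), np.float64(8.2), np.float64(57.7)) web side (np.int64(18), np.float64(56.0), np.float64(91.7)) ty of web 59.9
557 flange (np.int64(10), np.float64(8.4), np.float64(59.2)) web side (np.int64(21), np.float64(37.5), np.float64(95.2)) ty of web 59.8
565 flange (np.int64(10), np.float64(8.5), np.float64(60.3)) web side (np.int64(15), np.float64(58.5), np.float64(93.8)) ty of web 59.0
573 flange (np.int64(10), np.float64(8.1), np.float64(73.1)) web side (np.int64(19), np.float64(36.4), np.float64(91.9)) ty of web 60.7
581 flange (np.int64(12), np.float64(8.2), np.float64(60.5)) web side (np.
[... 598 characters left out ...]
59.3
621 flange (np.int64(11), np.float64(8.4), np.float64(60.8)) web side (np.int64(15), np.float64(31.0), np.float64(90.4)) ty of web 60.6
629 flange (np.int64(7), np.float64(18.8), np.float64(62.9)) web side (np.int64(17), np.float64(32.7), np.float64(88.9)) ty of web 61.0
637 flange (np.int64(14), np.float64(8.5), np.float64(74.7)) web side (np.int64(18), np.float64(9.5), np.float64(87.1)) ty of web 60.6
645 flange (np.int64(47), np.float64(10.7), np.float64(76.2)) web side (np.int64(5), np.float64(8.9), np.float64(41.6)) ty of web 61.2
653 flange (np.int64(42), np.float64(10.3), np.float64(76.2)) web side ('-',) ty of web 58.2
plate pts tx,ty,zmax 21 [635.2 643.8 647. ] [85.4 93.7 94.4]
```

Run:
```python
from h import *
import pickle
c=pickle.load(open('w20.pkl','rb'));P=cloud(c);o=bot.get_obs()
ex=np.array([.99602,.08911])
for v in range(180,260,4): print(v,[(round(float(P[v,u,:2]@ex),1),round(float(P[v,u,2]),1)) for u in (215,225,251,275,285)])
```

```text
180 [(678.1, 217.8), (678.1, 217.8), (678.1, 217.8), (678.1, 217.8), (678.1, 217.8)]
184 [(678.1, 217.8), (678.1, 217.8), (678.1, 217.8), (678.1, 217.8), (678.1, 217.8)]
188 [(678.1, 217.8), (678.1, 217.8), (678.1, 217.8), (678.1, 217.8), (678.1, 217.8)]
192 [(678.1, 217.8), (678.1, 217.8), (678.1, 217.8), (678.1, 217.8), (678.1, 217.8)]
196 [(678.1, 217.8), (678.1, 217.8), (678.1, 217.8), (678.1, 217.8), (678.1, 217.8)]
200 [(678.1, 217.8), (678.1, 217.8), (678.1, 217.8), (678.1, 217.8), (678.1, 217.8)]
204 [(678.1, 217.8), (678.1, 217.8), (678.1, 217.8), (678.1, 217.8), (678.1, 217.8)]
208 [(678.1, 217.8), (678.1, 217.8), (678.1, 217.8), (678.1, 217.8), (678.1, 217.8)]
212 [(678.1, 217.8), (678.1, 217.8), (678.1, 217.8), (678.1, 217.8), (678.1, 217.8)]
216 [(678.1, 217.8), (678.1, 217.8), (678.1, 217.8), (678.1, 217.8), (678.1, 217.8)]
220 [(678.1, 217.8), (678.1, 217.8), (678.1, 217.8), (678.1, 217.8), (678.1, 217.8)]
224 [(678.1, 217.8), (678.1, 217.8), (678.1, 217.8), (678.1, 217.8), (678.1, 217.8)]
228 [(678.1, 217.8), (678.1, 217.8), (678.1, 217.8), (678.1, 217.8), (678.1, 217.8)]
232 [(678.1, 217.8), (678.1, 217.8), (678.1, 217.8), (678.1, 217.8), (678.1, 217.8)]
236 [(678.1, 217.8), (678.1, 217.8), (678.1, 217.8), (678.1, 217.8), (678.1, 217.8)]
240 [(678.1, 217.8), (678.1, 217.8), (678.1, 217.8), (678.1, 217.8), (678.1, 217.8)]
244 [(678.1, 217.8), (678.1, 217.8), (678.1, 217.8), (678.1, 217.8), (678.1, 217.8)]
248 [(678.1, 217.8), (678.1, 217.8), (678.1, 217.8), (678.1, 217.8), (678.1, 217.8)]
252 [(678.1, 217.8), (678.1, 217.8), (678.1, 217.8), (678.1, 217.8), (678.1, 217.8)]
256 [(678.1, 217.8), (678.1, 217.8), (678.1, 217.8), (678.1, 217.8), (678.1, 217.8)]
```

>>> send_rows --rows '[{"x":-0.005,"y":0,"z":0,"ax":0,"ay":0,"az":0,"jaw":-0.95},{"x":-0.01,"y":0,"z":0,"ax":0,"ay":0,"az":0,"jaw":-0.95},{"x":-0.015,"y":0,"z":0,"ax":0,"ay":0,"az":0,"jaw":-0.95},{"x":-0.02,"y":0,"z":0,"ax":0,"ay":0,"az":0,"jaw":-0.95},{"x":-0.025,"y":0,"z":0,"ax":0,"ay":0,"az":0,"jaw":-0.95},{"x":-0.03,"y":0,"z":0,"ax":0,"ay":0,"az":0,"jaw":-0.95},{"x":-0.03,"y":0,"z":0,"ax":0,"ay":0,"az":0,"jaw":-0.95},{"x":-0.03,"y":0,"z":0,"ax":0,"ay":0,"az":0,"jaw":-0.95},{"x":-0.03,"y":0,"z":0,"ax":0,"ay":0,"az":0,"jaw":-0.95},{"x":-0.03,"y":0,"z":0,"ax":0,"ay":0,"az":0,"jaw":-0.95}]'

```text
time: 62.5
tool_pos: [576.8, 107.0, 69.0]
tcp_rot: [3.141, 0.103, 0.089]
contact_force: [0.4, -0.7, -2.6]
grip_width: 9.7
finger_force: 30.0
```

>>> send_rows --rows '[{"x":-0.005,"y":0,"z":0,"ax":0,"ay":0,"az":0,"jaw":-0.95},{"x":-0.01,"y":0,"z":0,"ax":0,"ay":0,"az":0,"jaw":-0.95},{"x":-0.015,"y":0,"z":0,"ax":0,"ay":0,"az":0,"jaw":-0.95},{"x":-0.015,"y":0,"z":0,"ax":0,"ay":0,"az":0,"jaw":-0.95},{"x":-0.015,"y":0,"z":0,"ax":0,"ay":0,"az":0,"jaw":-0.95},{"x":-0.015,"y":0,"z":0,"ax":0,"ay":0,"az":0,"jaw":-0.95},{"x":-0.015,"y":0,"z":0,"ax":0,"ay":0,"az":0,"jaw":-0.95},{"x":-0.015,"y":0,"z":0,"ax":0,"ay":0,"az":0,"jaw":-0.95},{"x":-0.015,"y":0,"z":0,"ax":0,"ay":0,"az":0,"jaw":-0.95},{"x":-0.015,"y":0,"z":0,"ax":0,"ay":0,"az":0,"jaw":-0.95}]'

```text
time: 63.75
tool_pos: [573.8, 106.7, 69.3]
tcp_rot: [3.141, 0.103, 0.089]
contact_force: [-0.1, -0.4, -2.5]
grip_width: 10.1
finger_force: 30.0
```

```bash
python3 armrel.py w21 2>/dev/null
```

```text
[573.8 106.7  69.3] [3.1415 0.1026 0.0891] F [-0.1 -0.4 -2.5] grip 10.094311783106763 29.99953329563141
web top z(tool) at x=0: -24.89 pitch slope -0.1745 287
```

Not captured: the arm tilted again and the rear stuck. I set it down once more, take a deeper grip, and next time descend with a small sideways wiggle to break the friction while pushing forward only lightly.

>>> send_rows --rows '[{"x":-0.03,"y":0,"z":-0.005,"ax":0,"ay":0,"az":0,"jaw":-0.95},{"x":-0.06,"y":0,"z":-0.01,"ax":0,"ay":0,"az":0,"jaw":-0.95},{"x":-0.08,"y":0,"z":-0.01,"ax":0,"ay":0.03,"az":0,"jaw":-0.95},{"x":-0.08,"y":0,"z":-0.01,"ax":0,"ay":0.065,"az":0,"jaw":-0.95},{"x":-0.08,"y":0,"z":0,"ax":0,"ay":0.098,"az":0,"jaw":-0.95},{"x":-0.08,"y":0,"z":0.03,"ax":0,"ay":0.098,"az":0,"jaw":-0.95},{"x":-0.08,"y":0,"z":0.08,"ax":0,"ay":0.098,"az":0,"jaw":-0.95},{"x":-0.08,"y":0,"z":0.12,"ax":0,"ay":0.098,"az":0,"jaw":-0.95},{"x":-0.08,"y":0,"z":0.12,"ax":0,"ay":0.098,"az":0,"jaw":-0.95},{"x":-0.08,"y":0,"z":0.12,"ax":0,"ay":0.098,"az":0,"jaw":-0.95}]'

```text
time: 65.05
tool_pos: [555.7, 105.1, 47.0]
tcp_rot: [3.142, 0.0, 0.089]
contact_force: [-1.0, -0.7, -2.9]
grip_width: 9.9
finger_force: 30.0
```

```bash
python3 armrel.py w22 2>/dev/null; python3 to.py 556,105.3,24,.0892
```

```text
[555.7 105.1  47. ] [3.1415 0.     0.0891] F [-1.  -0.7 -2.9] grip 9.920933370680888 29.99945640563965
web top z(tool) at x=0: -25.12 pitch slope -0.1603 593
plate top tool [ 48.8  -0.  -75. ] x range [45.8 51. ] world z 122.0 t_x range [608.6 613.8] t_y mid 55.22
plate yaw in tool 0.0
now [555.7 105.1  47.2] [ 3.1415e+00 -3.0000e-04  8.9100e-02] grip 9.7 30.0 t 65.1 F [-0.1 -0.3 -3.1]
[556.0, 105.3, 24.0, 0.0892] calls 1 each [ 0.0013 -0.0009  0.1159] rot(last) [ 0.0001 -0.0003 -0.0001]
```

>>> send_rows --rows '[{"x":0,"y":0,"z":0.04,"ax":0,"ay":0,"az":0,"jaw":-0.95},{"x":0,"y":0,"z":0.08,"ax":0,"ay":0,"az":0,"jaw":-0.95},{"x":0,"y":0,"z":0.105,"ax":0,"ay":0,"az":0,"jaw":-0.95},{"x":0,"y":0,"z":0.115,"ax":0,"ay":0,"az":0,"jaw":-0.95},{"x":0,"y":0,"z":0.115,"ax":0,"ay":0,"az":0,"jaw":-0.8},{"x":0,"y":0,"z":0.115,"ax":0,"ay":0,"az":0,"jaw":-0.5},{"x":0,"y":0,"z":0.115,"ax":0,"ay":0,"az":0,"jaw":-0.5},{"x":0.02,"y":0,"z":0.14,"ax":0,"ay":0,"az":0,"jaw":-0.5},{"x":0.02,"y":0,"z":0.168,"ax":0,"ay":0,"az":0,"jaw":-0.5},{"x":0.02,"y":0,"z":0.168,"ax":0,"ay":0,"az":0,"jaw":-0.5}]'

```text
time: 66.35
tool_pos: [558.9, 105.4, 12.6]
tcp_rot: [3.142, 0.002, 0.089]
contact_force: [-0.5, 0.5, -1.1]
grip_width: 22.8
finger_force: 0.0
```

>>> send_rows --rows '[{"x":0,"y":0,"z":0,"ax":0,"ay":0,"az":0,"jaw":-0.95},{"x":0,"y":0,"z":0,"ax":0,"ay":0,"az":0,"jaw":-0.95},{"x":0,"y":0,"z":0,"ax":0,"ay":0,"az":0,"jaw":-0.95},{"x":0,"y":0,"z":0,"ax":0,"ay":0,"az":0,"jaw":-0.95},{"x":0,"y":0,"z":0,"ax":0,"ay":0,"az":0,"jaw":-0.95},{"x":0,"y":0,"z":-0.05,"ax":0,"ay":0,"az":0,"jaw":-0.95},{"x":0,"y":0,"z":-0.12,"ax":0,"ay":0,"az":0,"jaw":-0.95},{"x":0,"y":0,"z":-0.2,"ax":0,"ay":0,"az":0,"jaw":-0.95},{"x":0,"y":0,"z":-0.26,"ax":0,"ay":0,"az":0,"jaw":-0.95},{"x":0,"y":0,"z":-0.26,"ax":0,"ay":0,"az":0,"jaw":-0.95}]'

```text
time: 67.6
tool_pos: [560.3, 105.5, 67.0]
tcp_rot: [3.141, -0.003, 0.089]
contact_force: [-0.1, -0.0, -3.0]
grip_width: 9.8
finger_force: 30.0
```

```bash
python3 armrel.py w23 2>/dev/null
```

```text
[560.3 105.5  67. ] [ 3.1414e+00 -2.8000e-03  8.9200e-02] F [-0.1 -0.  -3. ] grip 9.7888972572884 29.999568164348602
web top z(tool) at x=0: -34.3 pitch slope 0.0012 1203
plate top tool [ 56.2  -0.1 -76.1] x range [53.6 58.5] world z 143.2 t_x range [620.9 625.7] t_y mid 55.23
plate yaw in tool 0.001
```

>>> send_rows --rows '[{"x":0.02,"y":0,"z":0,"ax":0,"ay":-0.01,"az":0,"jaw":-0.95},{"x":0.04,"y":0,"z":0,"ax":0,"ay":-0.015,"az":0,"jaw":-0.95},{"x":0.06,"y":0,"z":0,"ax":0,"ay":-0.015,"az":0,"jaw":-0.95},{"x":0.075,"y":0,"z":0,"ax":0,"ay":-0.015,"az":0,"jaw":-0.95},{"x":0.09,"y":0,"z":0,"ax":0,"ay":-0.015,"az":0,"jaw":-0.95},{"x":0.1,"y":0,"z":0,"ax":0,"ay":-0.015,"az":0,"jaw":-0.95},{"x":0.108,"y":0,"z":0,"ax":0,"ay":-0.015,"az":0,"jaw":-0.95},{"x":0.116,"y":0,"z":0,"ax":0,"ay":-0.015,"az":0,"jaw":-0.95},{"x":0.122,"y":0,"z":0,"ax":0,"ay":-0.015,"az":0,"jaw":-0.95},{"x":0.122,"y":0,"z":0,"ax":0,"ay":-0.015,"az":0,"jaw":-0.95}]'

```text
time: 68.9
tool_pos: [583.2, 107.6, 65.2]
tcp_rot: [3.142, 0.017, 0.089]
contact_force: [-5.8, -0.9, -3.0]
grip_width: 10.0
finger_force: 30.0
```

```bash
python3 armrel.py w24 2>/dev/null
```

```text
[583.2 107.6  65.2] [3.1416 0.0172 0.0891] F [-5.8 -0.9 -3. ] grip 9.969014594358086 29.9996218085289
web top z(tool) at x=0: -34.11 pitch slope -0.0097 515
```

>>> send_rows --rows '[{"x":0.003,"y":0.007,"z":0.003,"ax":0,"ay":-0.01,"az":0,"jaw":-0.95},{"x":0.003,"y":-0.007,"z":0.007,"ax":0,"ay":-0.015,"az":0,"jaw":-0.95},{"x":0.003,"y":0.007,"z":0.011,"ax":0,"ay":-0.02,"az":0,"jaw":-0.95},{"x":0.003,"y":-0.007,"z":0.015,"ax":0,"ay":-0.02,"az":0,"jaw":-0.95},{"x":0.003,"y":0.007,"z":0.019,"ax":0,"ay":-0.02,"az":0,"jaw":-0.95},{"x":0.003,"y":-0.007,"z":0.023,"ax":0,"ay":-0.02,"az":0,"jaw":-0.95},{"x":0.003,"y":0.007,"z":0.027,"ax":0,"ay":-0.02,"az":0,"jaw":-0.95},{"x":0.003,"y":-0.007,"z":0.03,"ax":0,"ay":-0.02,"az":0,"jaw":-0.95},{"x":0.003,"y":0.007,"z":0.03,"ax":0,"ay":-0.02,"az":0,"jaw":-0.95},{"x":0.003,"y":0,"z":0.03,"ax":0,"ay":-0.02,"az":0,"jaw":-0.95}]'

```text
time: 70.2
tool_pos: [583.6, 107.4, 59.2]
tcp_rot: [3.141, 0.038, 0.089]
contact_force: [-4.6, -3.0, -2.8]
grip_width: 9.9
finger_force: 30.0
```

```bash
python3 armrel.py w25 2>/dev/null
```

```text
[583.6 107.4  59.2] [3.1412 0.0382 0.089 ] F [-4.6 -3.  -2.8] grip 9.894868391198267 30.012223720550537
```

>>> send_rows --rows '[{"x":0.001,"y":0.007,"z":0.004,"ax":0,"ay":0,"az":0,"jaw":-0.95},{"x":0.001,"y":-0.007,"z":0.008,"ax":0,"ay":0,"az":0,"jaw":-0.95},{"x":0.001,"y":0.007,"z":0.012,"ax":0,"ay":0,"az":0,"jaw":-0.95},{"x":0.001,"y":-0.007,"z":0.016,"ax":0,"ay":0,"az":0,"jaw":-0.95},{"x":0.001,"y":0.007,"z":0.02,"ax":0,"ay":0,"az":0,"jaw":-0.95},{"x":0.001,"y":-0.007,"z":0.024,"ax":0,"ay":0,"az":0,"jaw":-0.95},{"x":0.001,"y":0.007,"z":0.028,"ax":0,"ay":0,"az":0,"jaw":-0.95},{"x":0.001,"y":-0.007,"z":0.031,"ax":0,"ay":0,"az":0,"jaw":-0.95},{"x":0.001,"y":0.005,"z":0.034,"ax":0,"ay":0,"az":0,"jaw":-0.95},{"x":0.001,"y":0,"z":0.034,"ax":0,"ay":0,"az":0,"jaw":-0.95}]'

```text
time: 71.5
tool_pos: [583.9, 107.3, 52.6]
tcp_rot: [3.141, 0.037, 0.089]
contact_force: [-4.9, -3.1, -2.2]
grip_width: 10.2
finger_force: 30.0
```

```bash
python3 armrel.py w26 2>/dev/null
```

```text
[583.9 107.3  52.6] [3.1411 0.0375 0.0892] F [-4.9 -3.1 -2.2] grip 10.175349313459739 30.002979934215546
```

>>> send_rows --rows '[{"x":0,"y":0.006,"z":0.003,"ax":0,"ay":0,"az":0,"jaw":-0.95},{"x":0,"y":-0.006,"z":0.006,"ax":0,"ay":0,"az":0,"jaw":-0.95},{"x":0,"y":0.006,"z":0.009,"ax":0,"ay":0,"az":0,"jaw":-0.95},{"x":0,"y":-0.006,"z":0.012,"ax":0,"ay":0,"az":0,"jaw":-0.95},{"x":0,"y":0.006,"z":0.014,"ax":0,"ay":0,"az":0,"jaw":-0.95},{"x":0,"y":-0.006,"z":0.014,"ax":0,"ay":0,"az":0,"jaw":-0.95},{"x":0,"y":0,"z":0.014,"ax":0,"ay":0,"az":0,"jaw":-0.95},{"x":0,"y":0,"z":0.014,"ax":0,"ay":0,"az":0,"jaw":-0.95},{"x":0,"y":0,"z":0.014,"ax":0,"ay":0,"az":0,"jaw":-0.95},{"x":0,"y":0,"z":0.014,"ax":0,"ay":0,"az":0,"jaw":-0.95}]'

```text
time: 72.8
tool_pos: [583.7, 107.3, 51.3]
tcp_rot: [3.141, 0.037, 0.089]
contact_force: [-9.9, -2.0, 9.4]
grip_width: 9.8
finger_force: 30.0
```

```bash
python3 armrel.py w27 2>/dev/null; python3 sidearm.py | cut -c1-150
```

```text
[583.7 107.3  51.3] [3.141  0.0369 0.0893] F [-9.9 -2.   9.4] grip 9.819839312260047 30.002293288707733
[583.7 107.3  51.3] [3.141  0.0369 0.0893] F [-10.1  -0.8   8.4] grip 9.9
525 flange (np.int64(15), np.float64(9.0), np.float64(77.2)) web side (np.int64(9), np.float64(24.0), np.float64(109.3)) ty of web 60.9
533 flange (np.int64(12), np.float64(8.8), np.float64(65.9)) web side (np.int64(4), np.float64(13.5), np.float64(84.6)) ty of web 61.1
541 flange (np.int64(9), np.float64(8.3), np.float64(51.4)) web side (np.int64(21), np.float64(32.9), np.float64(87.3)) ty of web 60.3
549 flange (np.int64(16), np.float64(8.3), np.float64(51.4)) web side (np.int64(17), np.float64(29.7), np.float64(86.0)) ty of web 59.8
557 flange (np.int64(7), np.float64(15.4), np.float64(52.2)) web side (np.int64(24), np.float64(50.5), np.float64(126.7)) ty of web 60.3
565 flange (np.int64(10), np.float64(8.2), np.float64(50.6)) web side (np.int64(16), np.float64(29.0), np.float64(82.2)) ty of web 60.6
573 flange (np.int64(14), np.float64(8.3), np.float64(75.5)) web side (np.int64(20), np.float64(50.0), np.f
[... 658 characters left out ...]
6
621 flange (np.int64(11), np.float64(8.6), np.float64(53.5)) web side (np.int64(12), np.float64(51.1), np.float64(70.4)) ty of web 61.2
629 flange (np.int64(12), np.float64(8.5), np.float64(52.6)) web side (np.int64(7), np.float64(52.2), np.float64(70.8)) ty of web 60.2
637 flange (np.int64(14), np.float64(8.1), np.float64(71.5)) web side (np.int64(12), np.float64(49.5), np.float64(68.8)) ty of web 58.9
645 flange (np.int64(43), np.float64(8.8), np.float64(77.2)) web side (np.int64(11), np.float64(10.4), np.float64(67.2)) ty of web 61.1
653 flange (np.int64(50), np.float64(10.2), np.float64(77.7)) web side ('-',) ty of web 62.6
plate pts tx,ty,zmax 2 [642.7 644.4 646.2] [140.5 140.8 140.8]
```

>>> send_rows --rows '[{"x":0,"y":0,"z":0,"ax":0,"ay":0,"az":0,"jaw":-0.8},{"x":0,"y":0,"z":0,"ax":0,"ay":0,"az":0,"jaw":-0.5},{"x":0,"y":0,"z":0,"ax":0,"ay":0,"az":0,"jaw":-0.5},{"x":0,"y":0,"z":-0.05,"ax":0,"ay":0,"az":0,"jaw":-0.5},{"x":-0.05,"y":0,"z":-0.15,"ax":0,"ay":0,"az":0,"jaw":-0.5},{"x":-0.1,"y":0,"z":-0.3,"ax":0,"ay":0.02,"az":0,"jaw":-0.5},{"x":-0.15,"y":0,"z":-0.5,"ax":0,"ay":0.035,"az":0,"jaw":-0.5},{"x":-0.25,"y":0,"z":-0.7,"ax":0,"ay":0.035,"az":0,"jaw":-0.5},{"x":-0.35,"y":0,"z":-0.8,"ax":0,"ay":0.035,"az":0,"jaw":-0.5},{"x":-0.35,"y":0,"z":-0.8,"ax":0,"ay":0.035,"az":0,"jaw":-0.5}]'

```text
time: 74.15
tool_pos: [520.8, 102.0, 214.8]
tcp_rot: [3.141, -0.005, 0.089]
contact_force: [0.6, 0.3, 0.2]
grip_width: 23.0
finger_force: 0.0
```

Run:
```python
from h import *
import pickle
o=bot.get_obs();print(o['tool_pos'],o['tcp_rot'])
c=cap('wrist');pickle.dump(c,open('w28.pkl','wb'));P=cloud(c).reshape(-1,3)
tx=P[:,:2]@np.array([.99602,.08911]);ty=P[:,:2]@np.array([-.08911,.99602]);z=P[:,2]
m=(tx>636)&(tx<652)&(abs(ty-55.3)<19)&(z>115)&(z<155)
for a in range(110,150,3):
    q=(z>=a)&(z<a+3)&(abs(ty-55.3)<20)&(tx>625)&(tx<655); 
    if q.sum()>5: print(a,q.sum(),'tx',np.percentile(tx[q],[3,50,97]).round(1),'ty',np.percentile(ty[q],[3,97]).round(1),z[q].mean().round(1))
q=(abs(ty-55.3)<4)&(tx>540)&(tx<640)&(z>75)&(z<100); print('web fit',np.polyfit(tx[q],z[q],1),q.sum())
v,u=c['im'].shape[:2]; uv=proj(c,[642,113,130])[0].round().astype(int);print(uv)
y0=max(0,uv[1]-70);x0=max(0,uv[0]-90); save('w28c',cv2.resize(c['im'][y0:y0+150,x0:x0+180],(720,600),interpolation=2))
```

```text
[520.79519276 102.04156019 214.84297205] [ 3.14130647 -0.00501121  0.08927038]
110 8 tx [642.1 646.2 652.2] ty [51.2 61.4] 110.9
113 64 tx [642.  642.4 649.7] ty [36.8 74.3] 114.8
116 42 tx [640.8 649.6 649.8] ty [36.3 74.4] 118.2
119 54 tx [641.1 642.1 649.8] ty [37.2 74. ] 120.3
122 84 tx [640.8 642.  649.8] ty [36.9 73.8] 123.4
125 130 tx [641.8 644.3 649.8] ty [37.3 73.9] 126.8
128 281 tx [642.  644.2 649.8] ty [36.6 73.9] 128.9
131 45 tx [643.3 649.6 649.9] ty [36.9 73.9] 132.6
134 53 tx [643.4 649.7 650.5] ty [36.5 73.5] 135.5
137 101 tx [643.6 648.9 650.2] ty [37.9 73. ] 139.0
140 129 tx [644.  648.6 650. ] ty [38.8 72.1] 141.0
143 57 tx [649.5 649.8 650.1] ty [36.8 74.1] 144.6
146 60 tx [649.5 649.8 650.1] ty [37.1 73.2] 147.6
149 60 tx [649.6 649.8 650.2] ty [36.7 74.3] 150.3
web fit [2.96768339e-02 6.73422332e+01] 870
[252  39]
```

View pics/w28c.png

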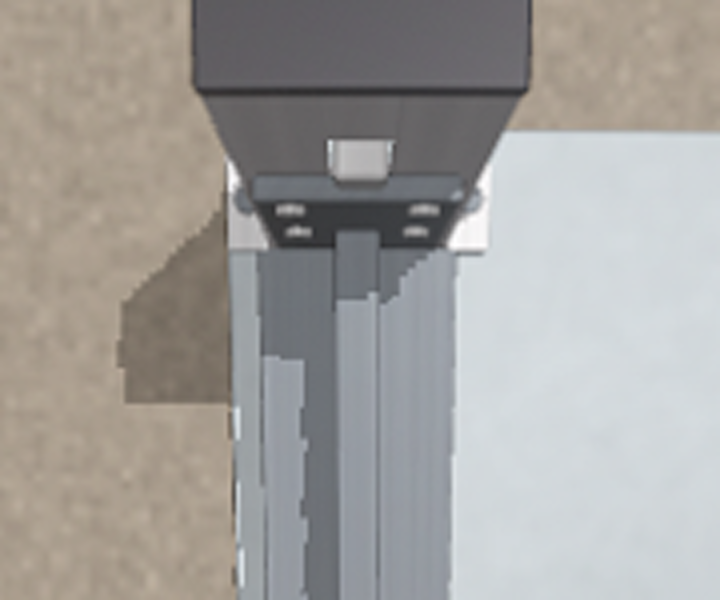

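The catch tongue (360,160) is out over the plate's top edge (360,187), and the arm is seated and nearly level. Next is the knob.

```bash
python3 to.py 625,-85,205,.0892
```

```text
now [520.8 102.  213.3] [ 3.1414e+00 -2.8000e-03  8.9200e-02] grip 23.1 0.0 t 74.2 F [ 0.6 -0.2 -1.3]
[625.0, -85.0, 205.0, 0.0892] calls 1 each [0.4354 0.9777 0.0431] rot(last) [ 0.0002 -0.0027 -0.    ]
```

>>> send_rows --rows '[{"x":0.05,"y":0.2,"z":0,"ax":0,"ay":0,"az":0,"jaw":-0.5},{"x":0.1,"y":0.45,"z":0,"ax":0,"ay":0,"az":0,"jaw":-0.5},{"x":0.25,"y":0.7,"z":0,"ax":0,"ay":0,"az":0.15,"jaw":-0.5},{"x":0.4,"y":0.9,"z":0,"ax":0,"ay":0,"az":0.3,"jaw":-0.5},{"x":0.435,"y":0.978,"z":0.04,"ax":0,"ay":0,"az":0.45,"jaw":-0.5},{"x":0.435,"y":0.978,"z":0.04,"ax":0,"ay":0,"az":0.6,"jaw":-0.5},{"x":0.435,"y":0.978,"z":0.04,"ax":0,"ay":0,"az":0.75,"jaw":-0.5},{"x":0.435,"y":0.978,"z":0.04,"ax":0,"ay":0,"az":0.9,"jaw":-0.5},{"x":0.435,"y":0.978,"z":0.04,"ax":0,"ay":0,"az":1,"jaw":-0.5},{"x":0.435,"y":0.978,"z":0.04,"ax":0,"ay":0,"az":1,"jaw":-0.5}]'

```text
time: 75.45
tool_pos: [624.5, -85.2, 202.6]
tcp_rot: [3.14, 0.002, -0.957]
contact_force: [-0.0, -0.5, -0.1]
grip_width: 23.3
finger_force: 0.0
```

```bash
python3 look.py w29 69,75 76,82 85,94
```

```text
75.5 [624.47829368 -85.20020946 202.90046414] [ 3.14042437e+00  1.26107903e-03 -9.55897963e-01]
69,75 [232. 126.] c 669.5 -118.3 r 6.4 mean [ 669.5 -118.6   71.7] 146 rect [ 669.3 -118.2] [11.5 12.2] 34.5
69,75 [ 88. 185.] c 761.0 24.0 r 20.1 mean [755.4  13.   71.5] 191 rect [756.3  16.5] [19.3 40.1] 57.9
76,82 [271. 189.] c 603.9 -90.2 r 28.9 mean [604.6 -91.2  78.7] 2100 rect [604.1 -90.4] [57.1 56.6] 45.2
76,82 [ 85. 187.] c 758.9 20.6 r 19.2 mean [754.7  11.7  80.2] 76 rect [754.9  14.6] [14.4 38.4] 55.9
85,94 [ 79. 190.] c 762.2 24.4 r 20.7 mean [755.3  12.3  89.7] 259 rect [758.3  15.7] [19.4 41.4] 66.0
85,94 [271. 190.] c 605.5 -91.5 r 10.1 mean [606.3 -92.2  89.3] 332 rect [605.6 -91.6] [19.6 19.6] 71.4
85,94 [ 41. 289.] c 743.6 141.4 r 14.1 mean [741.3 136.6  90. ] 117 rect [740.7 140.2] [ 6.6 28.2] 22.6
```

```bash
python3 to.py 669.5,-118.3,46,-0.958
python3 - <<'E'
import numpy as np
ps=-0.957;X=np.array([np.cos(ps),np.sin(ps)]);Y=np.array([np.sin(ps),-np.cos(ps)])
r=np.array([669.5-605.5,-118.3+91.3]);print(np.hypot(*r))
def rot(a): a=np.radians(a);return np.array([[np.cos(a),-np.sin(a)],[np.sin(a),np.cos(a)]])@r
for s,n,st in((0,10,12),(120,10,12),(240,10,12),(360,5,4)):
    b=rot(s); print(s,[tuple(np.round([(rot(s+st*(i+1))-b)@X/200,(rot(s+st*(i+1))-b)@Y/200],3)) for i in range(n)])
E
```

```text
now [624.5 -85.2 202.9] [ 3.1404e+00  1.3000e-03 -9.5590e-01] grip 23.1 0.0 t 75.5 F [-0.6  0.2  0.4]
[669.5, -118.3, 46.0, -0.958] calls 1 each [ 0.266  -0.0893  0.7841] rot(last) [0.0011 0.0012 0.002 ]
69.46221994724903
0 [(np.float64(-0.045), np.float64(-0.057)), (np.float64(-0.1), np.float64(-0.104)), (np.float64(-0.164), np.float64(-0.138)), (np.float64(-0.234), np.float64(-0.158)), (np.float64(-0.307), np.float64(-0.163)), (np.float64(-0.378), np.float64(-0.153)), (np.float64(-0.447), np.float64(-0.128)), (np.float64(-0.508), np.float64(-0.09)), (np.float64(-0.561), np.float64(-0.04)), (np.float64(-0.601), np.float64(0.021))]
120 [(np.float64(-0.027), np.float64(0.067)), (np.float64(-0.04), np.float64(0.139)), (np.float64(-0.037), np.float64(0.211)), (np.float64(-0.02), np.float64(0.282)), (np.float64(0.012), np.float64(0.347)), (np.float64(0.057), np.float64(0.404)), (np.float64(0.112), np.float64(0.451)), (np.float64(0.176), np.float64(0.485)), (np.float64(0.246), np.float64(0.505)), (np.float64(0.318), np.float64(0.51))]
240 [(np.float64(0.072), np.float64(-0.01)), (np.float64(0.14), np.float64(-0.035)), (np.float64(0.202), np.float64(-0.073)), (np.float64(0.254), np.float64(-0.124)), (np.float64(0.295), np.float64(-0.184)), (np.float64(0.322), np.float64(-0.251)), (np.float64(0.335), np.float64(-0.323)), (np.float64(0.332), np.float64(-0.395)), (np.float64(0.315), np.float64(-0.466)), (np.float64(0.283), np.float64(-0.531))]
360 [(np.float64(-0.014), np.float64(-0.02)), (np.float64(-0.028), np.float64(-0.039)), (np.float64(-0.045), np.float64(-0.057)), (np.float64(-0.062), np.float64(-0.074)), (np.float64(-0.081), np.float64(-0.09))]
```

>>> send_rows --rows '[{"x":0.266,"y":-0.089,"z":0,"ax":0,"ay":0,"az":0.002,"jaw":-0.45},{"x":0.266,"y":-0.089,"z":0.1,"ax":0,"ay":0,"az":0.002,"jaw":-0.45},{"x":0.266,"y":-0.089,"z":0.3,"ax":0,"ay":0,"az":0.002,"jaw":-0.45},{"x":0.266,"y":-0.089,"z":0.5,"ax":0,"ay":0,"az":0.002,"jaw":-0.45},{"x":0.266,"y":-0.089,"z":0.68,"ax":0,"ay":0,"az":0.002,"jaw":-0.45},{"x":0.266,"y":-0.089,"z":0.78,"ax":0,"ay":0,"az":0.002,"jaw":-0.45},{"x":0.266,"y":-0.089,"z":0.78,"ax":0,"ay":0,"az":0.002,"jaw":-0.45},{"x":0.266,"y":-0.089,"z":0.78,"ax":0,"ay":0,"az":0.002,"jaw":-0.8},{"x":0.266,"y":-0.089,"z":0.78,"ax":0,"ay":0,"az":0.002,"jaw":-0.8},{"x":0.266,"y":-0.089,"z":0.78,"ax":0,"ay":0,"az":0.002,"jaw":-0.8}]'

```text
time: 76.75
tool_pos: [670.3, -118.7, 49.7]
tcp_rot: [-3.14, -0.002, -0.96]
contact_force: [1.1, -1.1, 2.0]
grip_width: 13.0
finger_force: 30.0
```

```bash
python3 to.py 669.5,-118.3,46,-0.958
```

```text
now [ 670.3 -118.7   49.7] [-3.1401e+00 -2.1000e-03 -9.5990e-01] grip 13.0 30.0 t 76.8 F [ 1.1 -1.1  2. ]
[669.5, -118.3, 46.0, -0.958] calls 1 each [-0.0038  0.0023  0.0182] rot(last) [-0.0015 -0.002  -0.0018]
```

>>> send_rows --rows '[{"x":-0.045,"y":-0.057,"z":0,"ax":0,"ay":0,"az":0,"jaw":-0.8},{"x":-0.1,"y":-0.104,"z":0,"ax":0,"ay":0,"az":0,"jaw":-0.8},{"x":-0.164,"y":-0.138,"z":0,"ax":0,"ay":0,"az":0,"jaw":-0.8},{"x":-0.234,"y":-0.158,"z":0,"ax":0,"ay":0,"az":0,"jaw":-0.8},{"x":-0.307,"y":-0.163,"z":0,"ax":0,"ay":0,"az":0,"jaw":-0.8},{"x":-0.378,"y":-0.153,"z":0,"ax":0,"ay":0,"az":0,"jaw":-0.8},{"x":-0.447,"y":-0.128,"z":0,"ax":0,"ay":0,"az":0,"jaw":-0.8},{"x":-0.508,"y":-0.09,"z":0,"ax":0,"ay":0,"az":0,"jaw":-0.8},{"x":-0.561,"y":-0.04,"z":0,"ax":0,"ay":0,"az":0,"jaw":-0.8},{"x":-0.601,"y":0.021,"z":0,"ax":0,"ay":0,"az":0,"jaw":-0.8}]'

```text
time: 78.0
tool_pos: [597.8, -22.1, 49.5]
tcp_rot: [-3.14, -0.003, -0.959]
contact_force: [1.7, -6.6, 5.0]
grip_width: 13.0
finger_force: 30.0
```

>>> send_rows --rows '[{"x":-0.027,"y":0.067,"z":0,"ax":0,"ay":0,"az":0,"jaw":-0.8},{"x":-0.04,"y":0.139,"z":0,"ax":0,"ay":0,"az":0,"jaw":-0.8},{"x":-0.037,"y":0.211,"z":0,"ax":0,"ay":0,"az":0,"jaw":-0.8},{"x":-0.02,"y":0.282,"z":0,"ax":0,"ay":0,"az":0,"jaw":-0.8},{"x":0.012,"y":0.347,"z":0,"ax":0,"ay":0,"az":0,"jaw":-0.8},{"x":0.057,"y":0.404,"z":0,"ax":0,"ay":0,"az":0,"jaw":-0.8},{"x":0.112,"y":0.451,"z":0,"ax":0,"ay":0,"az":0,"jaw":-0.8},{"x":0.176,"y":0.485,"z":0,"ax":0,"ay":0,"az":0,"jaw":-0.8},{"x":0.246,"y":0.505,"z":0,"ax":0,"ay":0,"az":0,"jaw":-0.8},{"x":0.318,"y":0.51,"z":0,"ax":0,"ay":0,"az":0,"jaw":-0.8}]'

```text
time: 79.25
tool_pos: [549.1, -133.0, 49.5]
tcp_rot: [3.139, 0.0, -0.959]
contact_force: [-4.7, -2.9, 11.2]
grip_width: 13.1
finger_force: 30.0
```

>>> send_rows --rows '[{"x":0.072,"y":-0.01,"z":0,"ax":0,"ay":0,"az":0,"jaw":-0.8},{"x":0.14,"y":-0.035,"z":0,"ax":0,"ay":0,"az":0,"jaw":-0.8},{"x":0.202,"y":-0.073,"z":0,"ax":0,"ay":0,"az":0,"jaw":-0.8},{"x":0.254,"y":-0.124,"z":0,"ax":0,"ay":0,"az":0,"jaw":-0.8},{"x":0.295,"y":-0.184,"z":0,"ax":0,"ay":0,"az":0,"jaw":-0.8},{"x":0.322,"y":-0.251,"z":0,"ax":0,"ay":0,"az":0,"jaw":-0.8},{"x":0.335,"y":-0.323,"z":0,"ax":0,"ay":0,"az":0,"jaw":-0.8},{"x":0.332,"y":-0.395,"z":0,"ax":0,"ay":0,"az":0,"jaw":-0.8},{"x":0.315,"y":-0.466,"z":0,"ax":0,"ay":0,"az":0,"jaw":-0.8},{"x":0.283,"y":-0.531,"z":0,"ax":0,"ay":0,"az":0,"jaw":-0.8}]'

```text
time: 80.5
tool_pos: [670.9, -117.3, 49.5]
tcp_rot: [-3.14, -0.002, -0.96]
contact_force: [-1.4, -0.6, 8.3]
grip_width: 12.8
finger_force: 30.0
```

>>> send_rows --rows '[{"x":-0.014,"y":-0.02,"z":0,"ax":0,"ay":0,"az":0,"jaw":-0.8},{"x":-0.028,"y":-0.039,"z":0,"ax":0,"ay":0,"az":0,"jaw":-0.8},{"x":-0.045,"y":-0.057,"z":0,"ax":0,"ay":0,"az":0,"jaw":-0.8},{"x":-0.062,"y":-0.074,"z":0,"ax":0,"ay":0,"az":0,"jaw":-0.8},{"x":-0.081,"y":-0.09,"z":0,"ax":0,"ay":0,"az":0,"jaw":-0.8},{"x":-0.081,"y":-0.09,"z":0,"ax":0,"ay":0,"az":0,"jaw":-0.8},{"x":-0.081,"y":-0.09,"z":0,"ax":0,"ay":0,"az":0,"jaw":-0.8},{"x":-0.081,"y":-0.09,"z":0,"ax":0,"ay":0,"az":0,"jaw":-0.8},{"x":-0.081,"y":-0.09,"z":0,"ax":0,"ay":0,"az":0,"jaw":-0.8},{"x":-0.081,"y":-0.09,"z":0,"ax":0,"ay":0,"az":0,"jaw":-0.8}]'

```text
time: 81.75
tool_pos: [675.6, -93.2, 49.5]
tcp_rot: [-3.14, -0.001, -0.959]
contact_force: [-0.5, 0.2, 7.4]
grip_width: 13.4
finger_force: 30.0
```

>>> send_rows --rows '[{"x":0,"y":0,"z":0,"ax":0,"ay":0,"az":0,"jaw":-0.6},{"x":0,"y":0,"z":0,"ax":0,"ay":0,"az":0,"jaw":-0.45},{"x":0,"y":0,"z":0,"ax":0,"ay":0,"az":0,"jaw":-0.45},{"x":0,"y":0,"z":0,"ax":0,"ay":0,"az":0,"jaw":-0.45},{"x":0,"y":0,"z":-0.1,"ax":0,"ay":0,"az":0,"jaw":-0.45},{"x":0,"y":0,"z":-0.3,"ax":0,"ay":0,"az":0,"jaw":-0.45},{"x":0,"y":0,"z":-0.5,"ax":0,"ay":0,"az":0,"jaw":-0.45},{"x":0,"y":0,"z":-0.75,"ax":0,"ay":0,"az":0,"jaw":-0.45},{"x":0,"y":0,"z":-0.85,"ax":0,"ay":0,"az":0,"jaw":-0.45},{"x":0,"y":0,"z":-0.85,"ax":0,"ay":0,"az":0,"jaw":-0.45}]'

```text
time: 83.0
tool_pos: [675.7, -95.0, 220.2]
tcp_rot: [-3.139, -0.003, -0.96]
contact_force: [-0.1, -0.2, -0.2]
grip_width: 25.1
finger_force: 0.0
```

```bash
python3 look.py w30 69,75 76,82 85,94
python3 - <<'E'
from h import *
c=cap('top');P=cloud(c);save('t3',cv2.resize(c['im'][90:280,90:380],(800,524)))
E
```

```text
83.05 [674.89839989 -94.81982679 218.20068013] [-3.14139115e+00 -2.93690011e-04 -9.60251630e-01]
69,75 [250. 178.] c 675.7 -93.2 r 6.3 mean [675.8 -93.3  71.6] 112 rect [675.9 -93.2] [11.6 11.6] 85.9
69,75 [293. 199.] c 615.0 -96.1 r 25.8 mean [ 625.  -101.4   72. ] 85 rect [622.5 -99.4] [51.6 16.2] 66.6
69,75 [134. 212.] c 761.2 18.4 r 19.2 mean [758.6  10.4  71.5] 138 rect [759.8  12.2] [13.7 38.3] 76.7
69,75 [ 81. 286.] c 765.4 137.8 r 15.7 mean [765.6 131.   72. ] 98 rect [767.7 134.1] [31.4 10.3] 32.5
76,82 [306. 210.] c 604.1 -92.4 r 28.6 mean [ 608.6 -100.8   78.8] 1137 rect [ 607.3 -100.4] [56.7 37.1] 20.8
85,94 [126. 215.] c 764.1 17.7 r 19.5 mean [761.6   8.5  89.7] 177 rect [764.6  11.5] [39. 13.] 5.0
85,94 [304. 220.] c 605.7 -91.8 r 10.0 mean [607.  -92.7  89.4] 260 rect [606.  -92.7] [20. 17.] 20.1
85,94 [ 79. 299.] c 757.8 144.6 r 20.8 mean [756.8 130.8  89.7] 238 rect [757.9 135.2] [41.6 19.2] 0.4
```

View pics/t3.png

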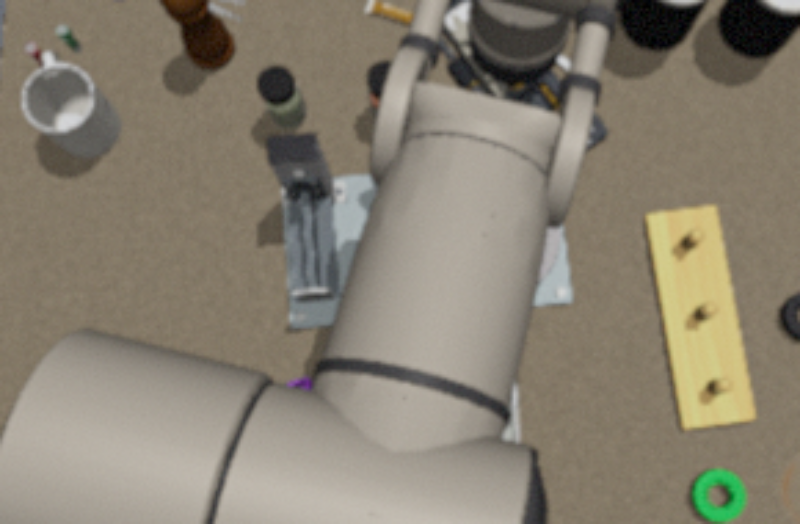

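The knob went through a full turn plus about 21° and is released. The rolls are still stacked, the pegs are empty at (690,240), (700,315) and (712,390), and the arm is hooked at (308,240). I'm handing the job in.

```bash
python3 -c "
from plant import bot
print(bot.close_job())"
```

```text
the job is handed in; nothing more can be done
None
```

I handed the job in at about 83 s without a returned verdict: the core is in the white tray, three rolls are on the spindle, the tear-off arm is home with the catch out, and the platter is turned about 381°.

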